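# Load the spacer bar and cap it

## Robot

A 7-joint arm with a two-finger parallel gripper is mounted at the origin on the work surface. World frame = base frame: x ahead of the robot, y to its left, z up, the work surface at z = 0. Lengths are in m, angles in rad, forces in N, time in s.
With the tool pointing down it reaches from about 0.4 to 0.875 m from the base axis. Payload 19.3 kg.
Tool frame: the origin (TCP) lies on the centre line of the jaws, within the pads' length; the fingertips stand 14 mm ahead of it and the grasp point (between the pads) lies 5 mm behind it; x points along the fingers, y is the direction in which the jaws open and shut, and the axes are right-handed (so a half turn about x gives the same grasp; the last joint's range is limited). The gripper opens to 85 mm and grips with 20 to 120 N. Pads are 22 mm wide; open, the fingers measure 114 mm over their backs; the gripper's body (76 mm by 85 mm) begins 54 mm behind the grasp point. The pads swing forward as they close: fully open they stand 13 mm farther back than shut.
Start: joints at [1.109, 0.521, -0.036, 1.599, 0.021, 1.021, -0.113], TCP at [0.239, -0.578, 0.245] pointing down, gripper open.
Joint ranges: [-2.91, 2.91], [-0.3, 2.13], [-1.5, 1.42], [0.17, 2.43], [-1.26, 4.41], [0.16, 1.93], [-2.52, 2.52]. Speed limits (rad/s): [1.89, 1.89, 2.39, 2.39, 3.01, 3.01, 3.01].

## Interface

Orientations are given as [roll, pitch, yaw] about the fixed x, y, z axes, in that order (R = Rz(yaw) Ry(pitch) Rx(roll)).
In Python, from workcell import monitor, optics, bot gives the robot as it stands.
- The arm moves only by the tool arm_command, never from a script. Its arguments are lists of equal length, an entry for each row: "delta_pos": the shift along the tool's x, y, z as a fraction of full scale, a list of three; "rotation": the turn, a rotation vector about the tool's x, y, z as a fraction of full scale, a list of three. In form: {"delta_pos": [[dx, dy, dz], ...], "rotation": [[wx, wy, wz], ...]}. A call has 1 to 10 rows; each row shifts and turns the pose as measured when the row begins, along the tool's axes as they then stand; what a row does not reach is not made up. Full scale, the value 1, is 30 mm for a shift and 6 degrees for a turn. A row lasts 1/10 s, in which the tool goes at most 50 mm and 8.59 degrees, less where a joint would pass 70% of its speed; a pose out of reach is approached as far as the arm can. A call with a number of a shift or a turn outside -1 to 1 is refused whole. A call with a gripper value outside its range is refused whole. "gripper" is the closure, from -1 (fully open) to 1 (shut), so that 0 is half open, set as the call begins (left out, the last holds). The fingers move at their own pace and stop on an object; "grip_force" is the grip in N (left out, the last holds). Time passes only in rows, so rows that do not move let the fingers close. It gives the time, the measured TCP pose, the force and the opening at its end, in the units of the state.
- monitor.observe(): the state, without advancing time (a new reading comes with each control period).
- optics.grab_frame(name): name is "side" or "top"; returns the picture (384x512x3 uint8, red, green, blue); there is no depth.
- optics.camera_params(name): a dict with "fx", "fy", "cx", "cy" (pixels), "dist_coeffs" ([k1, k2, p1, p2, k3] as OpenCV has them; the pictures are not rectified), "origin" and "rotation" of the camera in the world. Camera axes: x right, y down, z forward; pixel columns grow to the right and rows downward; lengths in m; the calibration is good to about 2 mm. A picture is of the moment at which its call begins. camera_params takes no time and is no camera call.
- bot.job_done(): hands the job in, once; it reports no verdict.
The state is a dict: "clock": time; "qpos": joint angles; "qd": joint speeds; "joint_efforts": joint torques, N m; "position": TCP position; "tool_rot": TCP orientation; "force": force on the tool from outside, world axes, zero at the start; "moment": the same for the moment, N m; "grip_width": finger opening in m.
Only numpy, scipy, OpenCV 4.12 (cv2) and the standard library are available. Lean on these libraries where they do the work, as an engineer would, in place of code of your own. Each camera call takes 0.05 s, during which the arm holds its last target. There are 200 camera calls.

## Task

Load the loose spacers onto the horizontal rod of the spacer bar so that the longest is innermost against the upright plate, then the medium one, then the shortest, each slid along snug to the one before. Then push the black end cap, open end first, fully home on the rod's tip, let go, and leave the mug, dispenser, tyre lever and chalk where they are.

Things in the scene. Friction and masses are not known exactly. Their poses are not given: they have to be found in the camera images.
- rod_root (a point): Root of the spacer bar's fixed steel rod: on the rod's axis at the face of the upright plate, 100 mm above the board. The rod is level, 18 mm in diameter, and sticks out 134 mm along -y of this frame; z is up. Snug, the centres of the long, medium and short spacers lie 24, 65 and 93 mm out from here, the cap's 126 mm. Let go, a spacer hangs about 5 mm below the axis, the cap 3 mm.
- bar: The spacer bar, a galvanised angle bracket bolted to the board, differently placed and turned each time. Origin on the board below the rod's root, same axes as it. Upright plate 60 mm wide (x), 6 mm thick, top 132 mm above the board; foot plate 90 mm wide, 6 mm high, reaching 30 mm out under the rod and 80 mm behind (+y).
- rod_tip (a point): The free end of that rod, on its axis (134 mm along -y from the root), 100 mm above the board; slightly rounded edge. Same axes as the root.
- long_center (a point): Octagonal plain aluminium spacer sleeve, the longest of three: 44 mm across flats, 48 mm long, open 28 mm bore right through, about 120 g. It lies on one flat, bore level; the two upright side flats (18 mm high) can be gripped from above. This point: its centre, on the bore axis, 22 mm above the board. y = bore axis (both ends alike); x level, across the upright side flats.
- medium_center (a point): Octagonal plain aluminium spacer sleeve, the middle one of three: 44 mm across flats, 34 mm long, open 28 mm bore right through, about 85 g. It lies on one flat, bore level; the two upright side flats (18 mm high) can be gripped from above. This point: its centre, on the bore axis, 22 mm above the board. y = bore axis (both ends alike); x level, across the upright side flats.
- short_center (a point): Octagonal plain aluminium spacer sleeve, the shortest of three: 44 mm across flats, 22 mm long, open 28 mm bore right through, about 55 g. It lies on one flat, bore level; the two upright side flats (18 mm high) can be gripped from above. This point: its centre, on the bore axis, 22 mm above the board. y = bore axis (both ends alike); x level, across the upright side flats.
- cap_center (a point): Black plastic end cap, octagonal, 44 mm across flats, 32 mm long, about 40 g, lying on one flat. Blind bore 24 mm across, 24 mm deep, open at the +y end, closed at -y (8 mm wall, small raised disc). This point: mid-length on the bore axis, 22 mm up; x level, across the upright side flats. Home: the rod's end meets the bore's bottom, leaving the spacers 6 mm of play. +y is within 60 deg of the rod frame's +y.
- mug_center (a point): Bystander: a white ceramic mug, 80 mm across, 92 mm high, handle on its +y side; this point is its centre half-way up. Leave it alone.
- dispenser_center (a point): Bystander: a black plastic push dispenser of patches, 50 x 42 mm, 97 mm high with its button; this point is its centre, 48 mm up. Leave it alone.
- lever_center (a point): Bystander: a green plastic tyre lever, 130 mm long along its y, 18 mm wide, about 10 mm high, lying flat; this point is its middle, 4 mm up. Leave it alone.
- chalk_center (a point): Bystander: a small white chalk crayon, 11 x 60 x 11 mm, long along its y, lying; this point is its middle, 5 mm up. Leave it alone.
Mind the look-alikes: they are no part of the job. What is shaped like the part that bears cap_center but blue or pink is not meant.

How it is judged:
On the way, in this order (a step that is already met when the one before it is completed fails the run):
1. the longest spacer is threaded on the rod (its centre past the tip) (y of long_center in the frame of rod_root between -0.124 and 0 m and x of long_center in the frame of rod_root between -0.009 and 0.009 m and z of long_center in the frame of rod_root between -0.009 and 0.009 m), for 0.2 s.
2. the medium spacer is threaded on the rod (its centre past the tip) (y of medium_center in the frame of rod_root between -0.124 and 0 m and x of medium_center in the frame of rod_root between -0.009 and 0.009 m and z of medium_center in the frame of rod_root between -0.009 and 0.009 m), for 0.2 s.
3. the shortest spacer is threaded on the rod (its centre past the tip) (y of short_center in the frame of rod_root between -0.124 and 0 m and x of short_center in the frame of rod_root between -0.009 and 0.009 m and z of short_center in the frame of rod_root between -0.009 and 0.009 m), for 0.2 s.
4. the end cap is fully home on the rod's tip (y of cap_center in the frame of rod_root between -0.131 and -0.121 m and x of cap_center in the frame of rod_root between -0.007 and 0.007 m and z of cap_center in the frame of rod_root between -0.007 and 0.007 m), for 0.2 s.
At the end, for the whole second after the job is handed in: On the rod, from the plate outwards: long, medium and short spacer, each centre within 9 mm (outwards) of its snug place and within 9 mm of the rod's axis; the cap open end first over the tip, within 5 mm of fully home, within 7 mm of the axis and 0.3 rad of its direction; all at rest (all of step 4 and y of long_center in the frame of rod_root between -0.033 and -0.02 m and x of long_center in the frame of rod_root between -0.009 and 0.009 m and z of long_center in the frame of rod_root between -0.009 and 0.009 m and y of medium_center in the frame of rod_root between -0.074 and -0.061 m and x of medium_center in the frame of rod_root between -0.009 and 0.009 m and z of medium_center in the frame of rod_root between -0.009 and 0.009 m and y of short_center in the frame of rod_root between -0.102 and -0.089 m and x of short_center in the frame of rod_root between -0.009 and 0.009 m and z of short_center in the frame of rod_root between -0.009 and 0.009 m and angle between the y axis of cap_center and the y axis of rod_root, either way round below 0.3 rad and linear speed of each of long, medium, short, cap below 0.02 m/s); the robot touches nothing.
It fails at once if the mug is pushed more than 20 mm (distance of mug_center from where it was at the start of the episode above 0.02 m).
It fails at once if the dispenser is pushed more than 20 mm (distance of dispenser_center from where it was at the start of the episode above 0.02 m).
It fails at once if the lever is pushed more than 20 mm (distance of lever_center from where it was at the start of the episode above 0.02 m).
It fails at once if the chalk is pushed more than 20 mm (distance of chalk_center from where it was at the start of the episode above 0.02 m).
It also fails if it takes over 72 s, if anything falls off the work surface, if the arm or the gripper's body presses on something with over 40 N, if the wrist force passes 120 N, or if a joint passes its speed limit or range.

## Working session

There is one attempt and no reset: what is moved stays moved. The work goes in short steps, Python scripts to look and compute and a tool call to move; the robot and the scene stay as the last step left them, time stands still between calls to the robot, and variables do not carry over. Pictures are saved under pics/ and viewed, about 8 in all and at most 12, crops included, and the job is handed in when it is done.

Besides the shell and the picture viewer there is one more tool, called after "Request:" by a JSON object that holds its "op" and its "data", one argument or row to a line. arm_command: Moves the arm, as the interface text tells. Its arguments: {"type":"object","properties":{"delta_pos":{"type":"array","items":{"type":"array","items":{"type":"number"}}},"rotation":{"type":"array","items":{"type":"array","items":{"type":"number"}}},"gripper":{"type":"number"},"grip_force":{"type":"number"}},"required":["delta_pos","rotation"]}

```bash
mkdir -p pics; python3 - <<'E'
from workcell import monitor, optics, bot
import cv2
for n in("side","top"):
    f=optics.grab_frame(n); cv2.imwrite(f"pics/{n}0.png",cv2.resize(f[:,:,::-1],(800,600),interpolation=cv2.INTER_CUBIC))
    cv2.imwrite(f"pics/{n}0raw.png",f[:,:,::-1])
    print(n,optics.camera_params(n))
print(monitor.observe())
E
```

```text
side {'fx': 397.2240388377675, 'fy': 397.2240388377675, 'cx': 258.5540098484397, 'cy': 185.39615346696382, 'dist_coeffs': array([0.00345817, 0.        , 0.        , 0.        , 0.        ]), 'origin': array([0.0835998 , 0.72865572, 0.56698552]), 'rotation': array([-2.09486425,  0.0210111 , -2.54324224])}
top {'fx': 354.30329140697296, 'fy': 354.30329140697296, 'cx': 252.41924344415318, 'cy': 190.97058258866883, 'dist_coeffs': array([-0.09558147,  0.        ,  0.        ,  0.        ,  0.        ]), 'origin': array([0.50652641, 0.06792599, 0.90930934]), 'rotation': array([-3.08075363,  0.02940589, -1.59215601])}
{'clock': 0.1, 'qpos': array([ 1.10879025,  0.52191878, -0.03635001,  1.59991673,  0.021161  ,
        1.0211093 , -0.1128529 ]), 'qd': array([-2.39160681e-04, -1.63905356e-03, -7.25504990e-04, -6.04876574e-04,
       -1.02431581e-05, -9.59960178e-04,  1.75103549e-03]), 'joint_efforts': array([ 3.13600918e-03, -9.28501010e+01,  1.98396184e+00, -3.70538521e+01,
        1.80219108e-02,  5.32332924e-03,  6.71955854e-05]), 'position': array([ 0.23854929, -0.57738832,  0.24481749]), 'tool_rot': array([-1.5471862 ,  1.56982664,  1.98614722]), 'force': array([ 0.1821548 , -0.33594214, -0.4415222 ]), 'moment': array([0.0075553 , 0.00519577, 0.01280477]), 'grip_width': 0.08569577394130308}
```

View pics/top0.png

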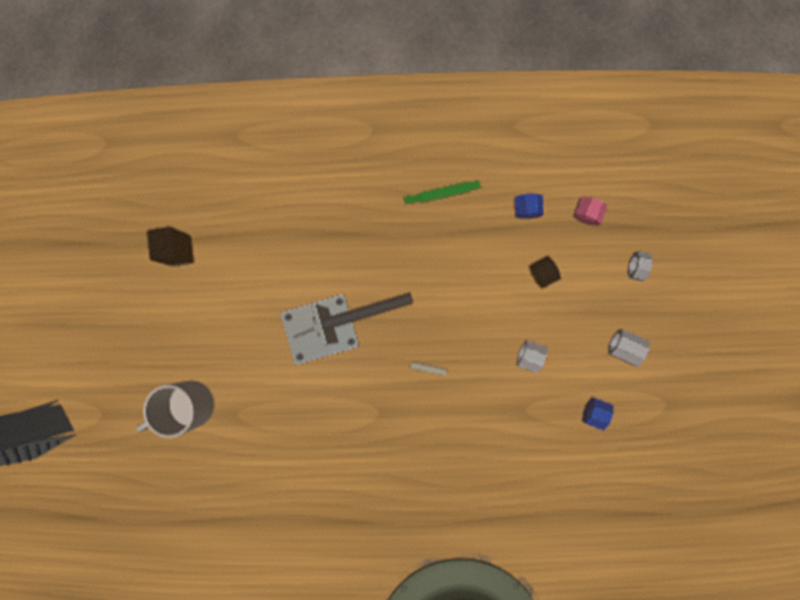

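View pics/side0.png

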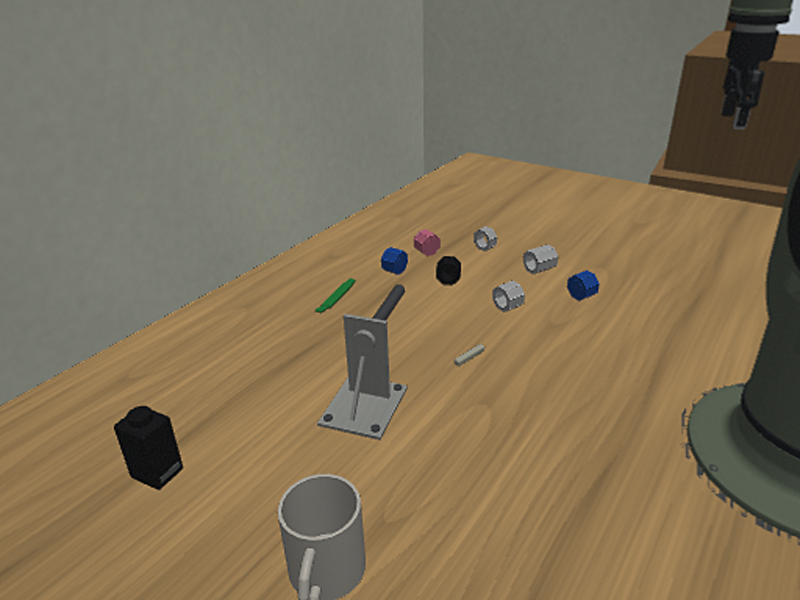

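The top view shows the bar at about (320,328), with the rod from there to its tip at (411,298). The long spacer is at (629,347), medium (532,355), short (640,266) and the black cap (545,271). Chalk is at (429,368) and the lever at (442,192). The side view agrees. Next I'll fit the poses using both cameras.

```bash
cat > h.py <<'E'
import numpy as np, cv2
from scipy.spatial.transform import Rotation as Ro
from scipy.optimize import minimize
from workcell import monitor, optics, bot
P={n:optics.camera_params(n) for n in("side","top")}
def proj(n,X):
    p=P[n]; R=Ro.from_euler('xyz',p['rotation']).as_matrix()
    K=np.array([[p['fx'],0,p['cx']],[0,p['fy'],p['cy']],[0,0,1.]])
    return cv2.projectPoints(np.asarray(X,float),cv2.Rodrigues(R.T)[0],-R.T@p['origin'],K,p['dist_coeffs'])[0][:,0]
def ray(n,uv,z):
    p=P[n]; R=Ro.from_euler('xyz',p['rotation']).as_matrix()
    K=np.array([[p['fx'],0,p['cx']],[0,p['fy'],p['cy']],[0,0,1.]])
    d=np.append(cv2.undistortPoints(np.array([[uv]],float),K,p['dist_coeffs'])[0,0],1)@R.T
    return p['origin']+d*(z-p['origin'][2])/d[2]
a=np.arange(8)*np.pi/4+np.pi/8
def prism(x,y,yaw,L,z=.022,r=.022/np.cos(np.pi/8)):
    V=np.array([[r*np.cos(t),s*L/2,r*np.sin(t)] for s in(-1,1) for t in a])
    c,s=np.cos(yaw),np.sin(yaw)
    return V@np.array([[c,s,0],[-s,c,0],[0,0,1]])+[x,y,z]
S=4
def sil(n,X,shape):  # upsampled silhouette
    m=np.zeros((384*S,512*S),np.uint8)
    h=cv2.convexHull(((proj(n,X)+.5)*S-.5).astype(np.float32))
    cv2.fillConvexPoly(m,np.round(h*16).astype(np.int32),255,shift=4)
    return cv2.resize(m,(512,384),interpolation=cv2.INTER_AREA)/255.
def go(xyz,yaw=None,st=None):
    "remaining motion in tool axes (units of full scale)"
    st=st or monitor.observe(); R=Ro.from_euler('xyz',st['tool_rot']).as_matrix()
    return R.T@(np.array(xyz)-st['position'])/.03
E
python3 - <<'E'
from h import *
im={n:cv2.imread(f"pics/{n}0raw.png").astype(float) for n in P}
# sanity: object centers from top view, z=.022
px={'long':(629,347),'medium':(532,355),'short':(640,266),'cap':(545,271)}
Ls={'long':.048,'medium':.034,'short':.022,'cap':.032}
def alpha(n,cap):
    I=im[n]; sat=(I[:,:,2]-I[:,:,0]) # wood: R-B large
    return sat
for k,(u,v) in px.items():
    x0=ray('top',((u+.5)*.64-.5,(v+.5)*.64-.5),.022)
    def cost(p,cams=('top','side'),full=False):
        c=0
        for n in cams:
            m=sil(n,prism(p[0],p[1],p[2],Ls[k]),0)
            ys,xs=np.nonzero(m>0)
            cc=proj(n,[[x0[0],x0[1],.022]])[0].astype(int); w=26
            sl=np.s_[cc[1]-w:cc[1]+w,cc[0]-w:cc[0]+w]
            s=im[n][sl][:,:,2]-im[n][sl][:,:,0]
            bg=np.median(s); al=np.clip(1-s/bg,0,1)
            # suppress other objects: only near
            yy,xx=np.mgrid[-w:w,-w:w]; near=np.hypot(xx,yy)<20
            c+=np.sum(near*(al-m[sl])**2)
        return c
    for cams in(('top',),('side',),('top','side')):
        best=None
        for y0 in np.arange(-1.5,1.5,.3):
            r=cost([x0[0],x0[1],y0],cams)
            if best is None or r<best[0]: best=(r,y0)
        ic=np.array([[*x0[:2],best[1]]]*4); ic[1,0]+=.006; ic[2,1]+=.006; ic[3,2]+=.15
        r=minimize(cost,ic[0],args=(cams,),method='Nelder-Mead',options=dict(initial_simplex=ic,xatol=1e-4,fatol=1e-3))
        print(k,cams,x0[:2].round(4),r.x.round(4),round(r.fun,2))
# enlarge of rod
t=im['top'][160:250,150:320]; s=im['side'][160:290,190:290]
cv2.imwrite('pics/rodtop.png',cv2.resize(t,None,fx=4.6,fy=4.6,interpolation=cv2.INTER_CUBIC))
cv2.imwrite('pics/rodside.png',cv2.resize(s,None,fx=4.6,fy=4.6,interpolation=cv2.INTER_CUBIC))
print(Ro.from_euler('xyz',monitor.observe()['tool_rot']).as_matrix().round(3))
print({c:(ray('top',((u+.5)*.64-.5,(v+.5)*.64-.5),.1)).round(4) for c,(u,v) in dict(root=(325,323),tip=(411,298)).items()})
E
```

```text
long ('top',) [ 0.4746 -0.2822] [ 0.4744 -0.2803 -0.4424] 11.9
long ('side',) [ 0.4746 -0.2822] [ 0.4721 -0.2794 -0.4284] 3.49
long ('top', 'side') [ 0.4746 -0.2822] [ 0.4735 -0.2802 -0.4397] 21.54
medium ('top',) [ 0.466  -0.1244] [ 0.4644 -0.1232 -0.36  ] 8.65
medium ('side',) [ 0.466  -0.1244] [ 0.4624 -0.122  -0.3892] 4.01
medium ('top', 'side') [ 0.466  -0.1244] [ 0.4634 -0.123  -0.3935] 17.9
short ('top',) [ 0.605  -0.3066] [ 0.606  -0.3056 -0.2407] 8.08
short ('side',) [ 0.605  -0.3066] [ 0.6038 -0.3051 -0.2947] 8.7
short ('top', 'side') [ 0.605  -0.3066] [ 0.6049 -0.3056 -0.2612] 20.36
cap ('top',) [ 0.6002 -0.1502] [ 0.5992 -0.1487  0.4757] 36.41
cap ('side',) [ 0.6002 -0.1502] [ 0.5973 -0.1487  0.5317] 27.36
cap ('top', 'side') [ 0.6002 -0.1502] [ 0.5981 -0.1493  0.4746] 68.67
[[-0.     0.382 -0.924]
 [ 0.001 -0.924 -0.382]
 [-1.    -0.001  0.   ]]
{'root': array([0.5229, 0.1938, 0.1   ]), 'tip': array([0.5568, 0.0668, 0.1   ])}[ WARN:0@11.180] global loadsave.cpp:1063 imwrite_ Unsupported depth image for selected encoder is fallbacked to CV_8U.
```

View pics/rodtop.png

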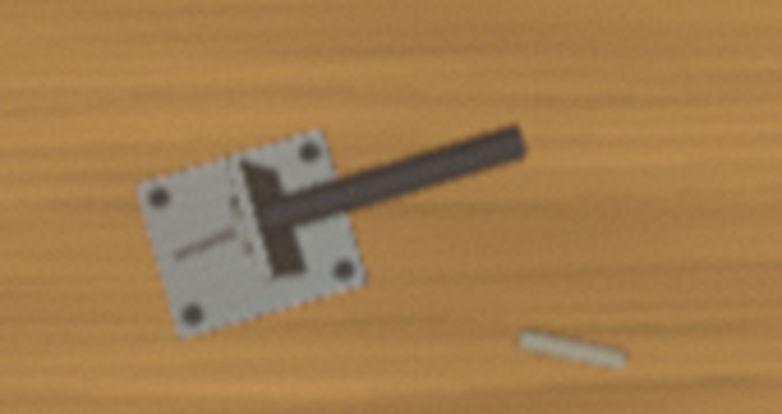

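View pics/rodside.png

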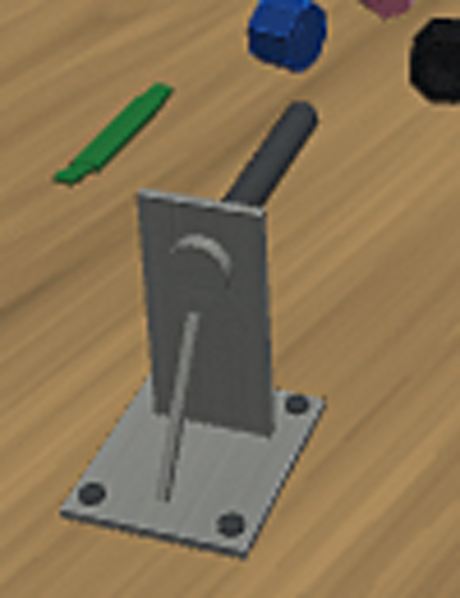

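The two cameras agree to about 2 mm on the parts. The bar is fitted the same way next.

```bash
python3 - <<'E'
from h import *
im={n:cv2.imread(f"pics/{n}0raw.png").astype(float) for n in P}
def box(x,y,z): return np.array([[i,j,k] for i in x for j in y for k in z])
t=np.arange(24)*np.pi/12
rod=np.array([[.009*np.cos(q),y,.1+.009*np.sin(q)] for y in(-.134,0) for q in t])
parts=[box((-.045,.045),(-.03,.08),(0,.006)),box((-.03,.03),(0,.006),(0,.132)),rod]
def cost(p,cams):
    c,s=np.cos(p[2]),np.sin(p[2]); R=np.array([[c,s,0],[-s,c,0],[0,0,1]]); e=0
    for n in cams:
        m=np.max([sil(n,X@R+[p[0],p[1],0],0) for X in parts],0)
        sl=np.s_[160:262,165:285] if n=='top' else np.s_[172:290,195:270]
        s_=im[n][sl][:,:,2]-im[n][sl][:,:,0]; al=np.clip(1-s_/np.median(s_[:, :8]),0,1)
        if n=='top': al[65:,85:]=0;
        else: al[:,:18][:35]=0; al[:50,:]*=1
        w=np.ones_like(al)
        if n=='side': w[:28,:45]=0
        e+=np.sum(w*(al-m[sl])**2)
    return e
for cams in(('top',),('side',),('top','side')):
    ic=np.array([[.5229,.1938,.26]]*4)+np.vstack([np.zeros(3),np.diag([.01,.01,.1])])
    r=minimize(cost,ic[0],args=(cams,),method='Nelder-Mead',options=dict(initial_simplex=ic,xatol=1e-4,fatol=1e-3))
    p=r.x; print(cams,p.round(4),'tip',(p[:2]+.134*np.array([np.sin(p[2]),-np.cos(p[2])])).round(4),round(r.fun,1))
E
```

```text
('top',) [0.5217 0.1949 0.2731] tip [0.5579 0.0659] 56.3
('side',) [0.5197 0.1957 0.2723] tip [0.5558 0.0667] 73.1
('top', 'side') [0.5205 0.195  0.2755] tip [0.557  0.0661] 153.1
```

```bash
cat >> h.py <<'E'
def down(yaw):  # tool x down, tool y at angle yaw
    c,s=np.cos(yaw),np.sin(yaw)
    return np.array([[0,c,s],[0,s,-c],[-1,0,0]]).astype(float)
def plan(wps,st=None,vmax=.95):
    "wps: list of (xyz,yaw[,vmax]); prints rows from present pose"
    st=st or monitor.observe(); p=st['position']; R=Ro.from_euler('xyz',st['tool_rot'])
    for w in wps:
        t=np.array(w[0]); v=w[2] if len(w)>2 else vmax; Rt=Ro.from_matrix(down(w[1]))
        rv=(R.inv()*Rt).as_rotvec()/np.radians(6); d=(t-p)/.03
        n=max(1,int(np.ceil(max(np.linalg.norm(d)/v,np.linalg.norm(rv)/.95))))
        D=[];W=[]
        for i in range(n):
            D.append((R.inv().apply(d/n)).round(2)); W.append((rv/n).round(2))
            R=R*Ro.from_rotvec(rv/n*np.radians(6))
        p=t;R=Rt
        f=lambda A:'['+','.join('['+','.join('%g'%(x+0) for x in r)+']' for r in A)+']'
        print(n,'to',t.round(3)); print(f(D)); print(f(W))
def now():
    s=monitor.observe(); R=Ro.from_euler('xyz',s['tool_rot']).as_matrix()
    print('t',round(s['clock'],2),'p',s['position'].round(4),'yaw',round(float(np.arctan2(R[1,1],R[0,1])),3),'x',R[:,0].round(3),'F',s['force'].round(1),'w',round(s['grip_width'],4),'q7',s['qpos'][[2,4,6]].round(2)); return s
E
python3 - <<'E'
from h import *
now(); plan([((.473,-.280,.10),-.437)])
E
```

```text
t 0.1 p [ 0.2385 -0.5774  0.2448] yaw -1.179 x [-0.     0.001 -1.   ] F [ 0.2 -0.3 -0.4] w 0.0857 q7 [-0.04  0.02 -0.11]
15 to [ 0.473 -0.28   0.1  ]
[[0.32,-0.41,-0.73],[0.32,-0.37,-0.75],[0.32,-0.34,-0.77],[0.32,-0.3,-0.79],[0.32,-0.26,-0.8],[0.32,-0.22,-0.81],[0.32,-0.18,-0.82],[0.32,-0.14,-0.83],[0.32,-0.1,-0.84],[0.32,-0.06,-0.84],[0.32,-0.01,-0.84],[0.32,0.03,-0.84],[0.32,0.07,-0.84],[0.32,0.11,-0.83],[0.32,0.15,-0.83]]
[[-0.47,0,0],[-0.47,0,0],[-0.47,0,0],[-0.47,0,0],[-0.47,0,0],[-0.47,0,0],[-0.47,0,0],[-0.47,0,0],[-0.47,0,0],[-0.47,0,0],[-0.47,0,0],[-0.47,0,0],[-0.47,0,0],[-0.47,0,0],[-0.47,0,0]]
```

Request:
{"op": "arm_command", "data": {
  "delta_pos": [
    [0.32,-0.41,-0.73],
    [0.32,-0.37,-0.75],
    [0.32,-0.34,-0.77],
    [0.32,-0.3,-0.79],
    [0.32,-0.26,-0.8],
    [0.32,-0.22,-0.81],
    [0.32,-0.18,-0.82],
    [0.32,-0.14,-0.83],
    [0.32,-0.1,-0.84],
    [0.32,-0.06,-0.84]
  ],
  "rotation": [
    [-0.47,0,0],
    [-0.47,0,0],
    [-0.47,0,0],
    [-0.47,0,0],
    [-0.47,0,0],
    [-0.47,0,0],
    [-0.47,0,0],
    [-0.47,0,0],
    [-0.47,0,0],
    [-0.47,0,0]
  ],
  "gripper": -1,
  "grip_force": 40
}}

```text
clock: 1.1
position: [0.3951, -0.3727, 0.1437]
tool_rot: [-1.364, 1.567, 2.674]
force: [0.3, -0.3, -0.2]
grip_width: 0.0855
```

```bash
python3 - <<'E'
from h import *
now(); plan([((.473,-.280,.09),-.437),((.473,-.280,.020),-.437)])
E
```

```text
t 1.1 p [ 0.3951 -0.3727  0.1437] yaw -0.674 x [-0.003  0.002 -1.   ] F [ 0.3 -0.3 -0.2] w 0.0855 q7 [-0.19  0.15 -0.16]
5 to [ 0.473 -0.28   0.09 ]
[[0.36,0.02,-0.81],[0.36,0.06,-0.81],[0.36,0.1,-0.8],[0.36,0.13,-0.8],[0.36,0.17,-0.79]]
[[-0.45,0,0.01],[-0.45,0,0.01],[-0.45,0,0.01],[-0.45,0,0.01],[-0.45,0,0.01]]
3 to [ 0.473 -0.28   0.02 ]
[[0.78,0,0],[0.78,0,0],[0.78,0,0]]
[[0,0,0],[0,0,0],[0,0,0]]
```

Request:
{"op": "arm_command", "data": {
  "delta_pos": [
    [0.36,0.02,-0.81],
    [0.36,0.06,-0.81],
    [0.36,0.1,-0.8],
    [0.36,0.13,-0.8],
    [0.36,0.17,-0.79],
    [0,0,0]
  ],
  "rotation": [
    [-0.45,0,0.01],
    [-0.45,0,0.01],
    [-0.45,0,0.01],
    [-0.45,0,0.01],
    [-0.45,0,0.01],
    [0,0,0]
  ]
}}

```text
clock: 1.7
position: [0.4765, -0.2714, 0.0853]
tool_rot: [-2.481, 1.569, 1.809]
force: [-0.4, 0.3, 1.0]
grip_width: 0.0856
```

```bash
python3 - <<'E'
from h import *
now(); plan([((.473,-.280,.020),-.437,.7)])
E
```

```text
t 1.7 p [ 0.4765 -0.2714  0.0853] yaw -0.423 x [-0.001  0.002 -1.   ] F [-0.4  0.3  1. ] w 0.0856 q7 [-0.23  0.23 -0.22]
4 to [ 0.473 -0.28   0.02 ]
[[0.54,0,0.08],[0.54,0,0.08],[0.54,0,0.08],[0.54,0,0.08]]
[[0.03,0,0],[0.03,0,0],[0.03,0,0],[0.03,0,0]]
```

Request:
{"op": "arm_command", "data": {
  "delta_pos": [
    [0.5,0,0.15],
    [0.54,0,0.1],
    [0.5,0,0.05],
    [0.4,0,0],
    [0,0,0]
  ],
  "rotation": [
    [0.06,0,0],
    [0.04,0,0],
    [0,0,0],
    [0,0,0],
    [0,0,0]
  ]
}}

```text
clock: 2.2
position: [0.4721, -0.28, 0.0242]
tool_rot: [-2.099, 1.568, 2.179]
force: [0.2, 0.3, 0.5]
grip_width: 0.0854
```

```bash
python3 - <<'E'
from h import *
now(); plan([((.473,-.280,.020),-.437,.7)])
E
```

```text
t 2.2 p [ 0.4721 -0.28    0.0242] yaw -0.434 x [-0.002  0.002 -1.   ] F [0.2 0.3 0.5] w 0.0854 q7 [-0.19  0.27 -0.25]
1 to [ 0.473 -0.28   0.02 ]
[[0.14,0.03,-0.01]]
[[0.03,-0.01,0.02]]
```

Request:
{"op": "arm_command", "data": {
  "delta_pos": [
    [0.13,0,0],
    [0,0,0],
    [0,0,0],
    [0,0,0],
    [0,0,0],
    [0,0,0]
  ],
  "rotation": [
    [0,0,0],
    [0,0,0],
    [0,0,0],
    [0,0,0],
    [0,0,0],
    [0,0,0]
  ],
  "gripper": 1,
  "grip_force": 50
}}

```text
clock: 2.8
position: [0.4728, -0.2804, 0.0218]
tool_rot: [-2.913, 1.57, 1.365]
force: [-0.8, -0.4, -1.2]
grip_width: 0.0432
```

```bash
python3 - <<'E'
from h import *
now()
# rod
r=np.array([.5207,.1953]); o=np.array([np.sin(.273),-np.cos(.273)])
for L in (.134,.2): print(L,(r+o*L).round(4))
plan([((*(r+o*.185),.10),.273)])
E
```

```text
t 2.8 p [ 0.4728 -0.2804  0.0218] yaw -0.434 x [ 0.     0.001 -1.   ] F [-0.8 -0.4 -1.2] w 0.0432 q7 [-0.19  0.27 -0.25]
0.134 [0.5568 0.0663]
0.2 [0.5746 0.0027]
12 to [0.571 0.017 0.1  ]
[[-0.22,-0.1,-0.86],[-0.22,-0.05,-0.87],[-0.22,0,-0.87],[-0.22,0.05,-0.87],[-0.22,0.1,-0.86],[-0.22,0.15,-0.86],[-0.22,0.2,-0.85],[-0.22,0.25,-0.83],[-0.22,0.3,-0.82],[-0.22,0.35,-0.8],[-0.22,0.4,-0.77],[-0.22,0.44,-0.75]]
[[-0.56,0,0],[-0.56,0,0],[-0.56,0,0],[-0.56,0,0],[-0.56,0,0],[-0.56,0,0],[-0.56,0,0],[-0.56,0,0],[-0.56,0,0],[-0.56,0,0],[-0.56,0,0],[-0.56,0,0]]
```

Request:
{"op": "arm_command", "data": {
  "delta_pos": [
    [-0.7,0,-0.1],
    [-0.9,0,-0.4],
    [-0.75,0,-0.8],
    [-0.2,0.05,-0.87],
    [0,0.1,-0.86],
    [0,0.15,-0.86],
    [0,0.2,-0.85],
    [0,0.25,-0.83],
    [0,0.3,-0.82],
    [0,0.35,-0.8]
  ],
  "rotation": [
    [-0.4,0,0],
    [-0.56,0,0],
    [-0.56,0,0],
    [-0.56,0,0],
    [-0.56,0,0],
    [-0.56,0,0],
    [-0.56,0,0],
    [-0.56,0,0],
    [-0.56,0,0],
    [-0.56,0,0]
  ]
}}

```text
clock: 3.8
position: [0.5458, -0.0672, 0.1026]
tool_rot: [0.56, 1.569, -0.861]
force: [-0.1, 0.8, -1.4]
grip_width: 0.0429
```

```bash
python3 - <<'E'
from h import *
now(); plan([((.571,.012,.1),.273)])
E
```

```text
t 3.8 p [ 0.5458 -0.0672  0.1026] yaw 0.15 x [ 0.001 -0.002 -1.   ] F [-0.1  0.8 -1.4] w 0.0429 q7 [-0.38  0.35 -0.15]
3 to [0.571 0.012 0.1  ]
[[0.03,0.41,-0.83],[0.03,0.44,-0.81],[0.03,0.47,-0.79]]
[[-0.39,0.01,0],[-0.39,0.01,0],[-0.39,0.01,0]]
```

Request:
{"op": "arm_command", "data": {
  "delta_pos": [
    [0.03,0.41,-0.7],
    [0.03,0.44,-0.6],
    [0,0.4,-0.4],
    [0,0.1,-0.2],
    [0,0,0],
    [0,0,0]
  ],
  "rotation": [
    [-0.39,0,0],
    [-0.39,0,0],
    [-0.3,0,0],
    [0,0,0],
    [0,0,0],
    [0,0,0]
  ]
}}

```text
clock: 4.4
position: [0.5758, 0.0019, 0.1011]
tool_rot: [0.756, 1.569, -0.543]
force: [0.2, -0.2, -0.9]
grip_width: 0.0431
```

```bash
cat >> h.py <<'E'
RT=np.array([.5207,.1953]); YW=.273
O=np.array([np.sin(YW),-np.cos(YW)]); XA=np.array([np.cos(YW),np.sin(YW)])
def rodrel(st):
    d=st['position'][:2]-RT; return 'out %.4f side %.4f z %.4f'%(d@O,d@XA,st['position'][2]-.1)
def at(out,z=.1,side=0): return (*(RT+O*out+XA*side),z)
E
python3 - <<'E'
from h import *
s=now(); print(rodrel(s)); plan([(at(.17),YW,.4)])
a=optics.grab_frame('top')[150:235,180:340,::-1]; b=optics.grab_frame('side')[130:280,180:340,::-1]
a=cv2.resize(a,(790,420),interpolation=cv2.INTER_CUBIC)
cv2.imwrite('pics/i1.png',a)
cv2.imwrite('pics/i1s.png',cv2.resize(b,(640,600),interpolation=cv2.INTER_CUBIC))
E
```

```text
t 4.4 p [0.5758 0.0019 0.1011] yaw 0.272 x [ 0.002 -0.001 -1.   ] F [ 0.2 -0.2 -0.9] w 0.0431 q7 [-0.41  0.38 -0.17]
out 0.2011 side 0.0009 z 0.0011
3 to [0.567 0.032 0.1  ]
[[0.01,-0.01,-0.35],[0.01,-0.01,-0.35],[0.01,-0.01,-0.35]]
[[0,0,0],[0,0,0],[0,0,0]]
```

View pics/i1s.png

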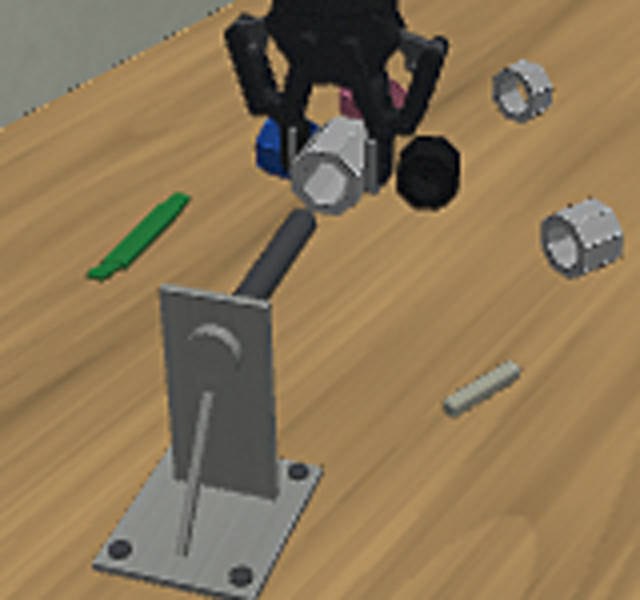

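Request:
{"op": "arm_command", "data": {
  "delta_pos": [
    [0.03,-0.03,-0.4],
    [0,0,-0.5],
    [0,0,-0.4],
    [0,0,-0.3],
    [0,0,-0.3],
    [0,0,0]
  ],
  "rotation": [
    [0,0,0],
    [0,0,0],
    [0,0,0],
    [0,0,0],
    [0,0,0],
    [0,0,0]
  ]
}}

```text
clock: 5.1
position: [0.5574, 0.0607, 0.1002]
tool_rot: [0.729, 1.569, -0.572]
force: [-0.9, -0.7, -0.7]
grip_width: 0.0434
```

```bash
python3 - <<'E'
from h import *
s=now(); print(rodrel(s)); plan([(at(.03),YW,.5)])
for n,sl in(('top',np.s_[150:235,180:340]),('side',np.s_[130:280,180:340])):
    cv2.imwrite(f'pics/i2{n}.png',cv2.resize(optics.grab_frame(n)[sl][:,:,::-1],None,fx=4,fy=4,interpolation=cv2.INTER_CUBIC))
E
```

```text
t 5.1 p [0.5574 0.0607 0.1002] yaw 0.27 x [ 0.002 -0.001 -1.   ] F [-0.9 -0.7 -0.7] w 0.0434 q7 [-0.41  0.38 -0.28]
out 0.1395 side -0.0009 z 0.0002
8 to [0.529 0.166 0.1  ]
[[0,0,-0.46],[0,0,-0.46],[0,0,-0.46],[0,0,-0.46],[0,0,-0.46],[0,0,-0.46],[0,0,-0.46],[0,0,-0.46]]
[[0,0,0],[0,0,0],[0,0,0],[0,0,0],[0,0,0],[0,0,0],[0,0,0],[0,0,0]]
```

View pics/i2side.png

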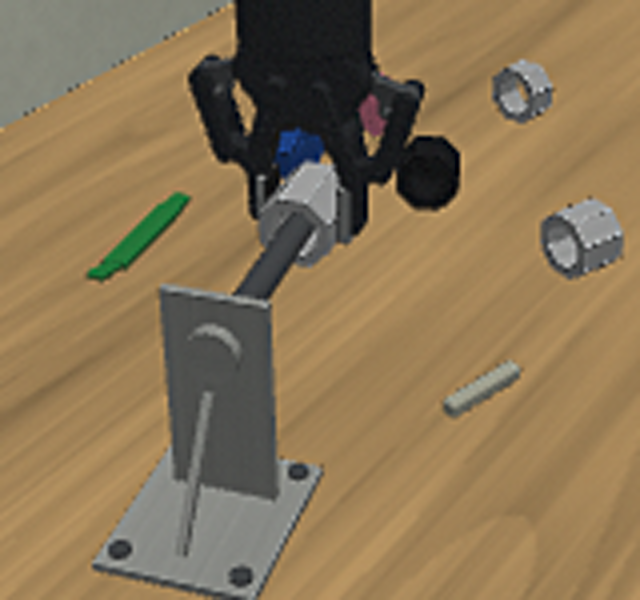

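The rod is in the bore with no contact force, so I'll slide on to the plate.

Request:
{"op": "arm_command", "data": {
  "delta_pos": [
    [0,0.02,-0.5],
    [0,0.02,-0.6],
    [0,0,-0.6],
    [0,0,-0.6],
    [0,0,-0.5],
    [0,0,-0.4],
    [0,0,-0.2],
    [0,0,-0.1],
    [0,0,-0.08],
    [0,0,-0.08]
  ],
  "rotation": [
    [0,0,0],
    [0,0,0],
    [0,0,0],
    [0,0,0],
    [0,0,0],
    [0,0,0],
    [0,0,0],
    [0,0,0],
    [0,0,0],
    [0,0,0]
  ]
}}

```text
clock: 6.2
position: [0.5294, 0.1684, 0.0995]
tool_rot: [0.274, 1.567, -1.034]
force: [0.6, 0.9, -1.6]
grip_width: 0.0433
```

```bash
python3 - <<'E'
from h import *
s=now(); print(rodrel(s), s['force'][:2]@O)
E
```

```text
t 6.2 p [0.5294 0.1684 0.0995] yaw 0.262 x [ 0.002 -0.003 -1.   ] F [ 0.6  0.9 -1.6] w 0.0433 q7 [-0.4   0.38 -0.49]
out 0.0282 side 0.0012 z -0.0005 -0.7136268979396241
```

Request:
{"op": "arm_command", "data": {
  "delta_pos": [
    [0,-0.03,-0.1],
    [0,0,-0.08],
    [0,0,0]
  ],
  "rotation": [
    [-0.1,0,0],
    [0,0,0],
    [0,0,0]
  ]
}}

```text
clock: 6.5
position: [0.5277, 0.1707, 0.0994]
tool_rot: [0.04, 1.564, -1.259]
force: [-0.1, 0.6, -2.0]
grip_width: 0.0432
```

```bash
python3 - <<'E'
from h import *
s=now(); print(rodrel(s), s['force'][:2]@O)
E
```

```text
t 6.5 p [0.5277 0.1707 0.0994] yaw 0.271 x [ 0.002 -0.006 -1.   ] F [-0.1  0.6 -2. ] w 0.0432 q7 [-0.4   0.38 -0.49]
out 0.0256 side 0.0001 z -0.0006 -0.658428852728475
```

Request:
{"op": "arm_command", "data": {
  "delta_pos": [
    [0,0,-0.1],
    [0,0,-0.1],
    [0,0,0]
  ],
  "rotation": [
    [0,0,0],
    [0,0,0],
    [0,0,0]
  ]
}}

```text
clock: 6.8
position: [0.5277, 0.1705, 0.0993]
tool_rot: [-0.061, 1.557, -1.365]
force: [0.6, 1.0, -2.1]
grip_width: 0.0428
```

```bash
python3 - <<'E'
from h import *
s=now(); print(rodrel(s), s['force'][:2]@O)
E
```

```text
t 6.8 p [0.5277 0.1705 0.0993] yaw 0.267 x [ 0.003 -0.014 -1.   ] F [ 0.6  1.  -2.1] w 0.0428 q7 [-0.39  0.38 -0.5 ]
out 0.0258 side 0.0000 z -0.0007 -0.8405522508826364
```

```bash
python3 - <<'E'
from h import *
s=now(); print(s['qpos'].round(3), s['qd'].round(3),s['joint_efforts'].round(1),s['moment'].round(2))
f=optics.grab_frame('side')[100:290,150:340,::-1]
cv2.imwrite('pics/i3s.png',cv2.resize(f,(600,600),interpolation=cv2.INTER_CUBIC))
E
```

```text
t 6.8 p [0.5277 0.1705 0.0993] yaw 0.267 x [ 0.003 -0.014 -1.   ] F [ 0.6  1.  -2.1] w 0.0428 q7 [-0.39  0.38 -0.5 ]
[-0.144  0.637 -0.393  1.885  0.385  0.697 -0.501] [ 0.009 -0.002  0.013  0.002  0.007  0.005  0.005] [  0.7 -91.5  -5.5 -26.1   0.4   0.3  -0.1] [0.02 0.02 0.04]
```

View pics/i3s.png

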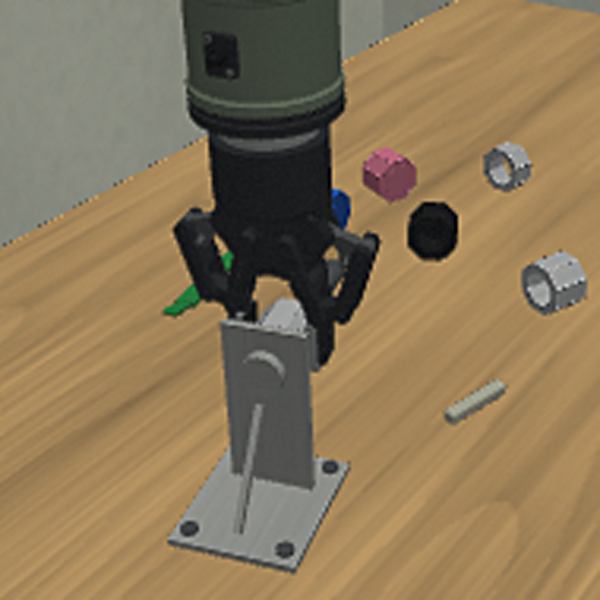

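The joint torques and the tool's tilt suggest the spacer is against the plate at about 25.8 mm out, so I'll release it and lift.

Request:
{"op": "arm_command", "data": {
  "delta_pos": [
    [0,0,0],
    [0,0,0],
    [0,0,0],
    [0,0,0]
  ],
  "rotation": [
    [0,0,0],
    [0,0,0],
    [0,0,0],
    [0,0,0]
  ],
  "gripper": -1
}}

```text
clock: 7.25
position: [0.5276, 0.1717, 0.0995]
tool_rot: [-0.007, 1.559, -1.31]
force: [0.5, -0.0, -0.2]
grip_width: 0.0853
```

Request:
{"op": "arm_command", "data": {
  "delta_pos": [
    [-0.6,0,0],
    [-0.8,0,0],
    [-0.7,0,0.2]
  ],
  "rotation": [
    [0,0,0],
    [0,0,0],
    [0,0,0]
  ]
}}

```text
clock: 7.55
position: [0.5271, 0.1674, 0.1618]
tool_rot: [-0.425, 1.558, -1.726]
force: [-0.4, -0.2, -0.0]
grip_width: 0.0855
```

```bash
python3 - <<'E'
from h import *
s=now(); print(rodrel(s)); plan([((.4634,-.1228,.10),-.38)])
f=optics.grab_frame('top'); cv2.imwrite('pics/t2.png',f[:,:,::-1])
E
```

```text
t 7.55 p [0.5271 0.1674 0.1618] yaw 0.27 x [-0.002 -0.012 -1.   ] F [-0.4 -0.2 -0. ] w 0.0855 q7 [-0.44  0.32 -0.44]
out 0.0286 side -0.0013 z 0.0618
11 to [ 0.463 -0.123  0.1  ]
[[0.2,-0.42,0.79],[0.2,-0.37,0.82],[0.2,-0.32,0.84],[0.2,-0.27,0.86],[0.19,-0.22,0.87],[0.19,-0.17,0.88],[0.19,-0.12,0.89],[0.19,-0.07,0.9],[0.19,-0.01,0.9],[0.19,0.04,0.9],[0.19,0.09,0.9]]
[[0.56,0.01,0],[0.56,0.01,0],[0.56,0.01,0],[0.56,0.01,0],[0.56,0.01,0],[0.56,0.01,0],[0.56,0.01,0],[0.56,0.01,0],[0.56,0.01,0],[0.56,0.01,0],[0.56,0.01,0]]
```

Request:
{"op": "arm_command", "data": {
  "delta_pos": [
    [0.1,-0.42,0.79],
    [0.2,-0.37,0.82],
    [0.2,-0.32,0.84],
    [0.2,-0.27,0.86],
    [0.19,-0.22,0.87],
    [0.19,-0.17,0.88],
    [0.19,-0.12,0.89],
    [0.19,-0.07,0.9],
    [0.19,-0.01,0.9],
    [0.19,0.04,0.7]
  ],
  "rotation": [
    [0.56,0.03,0],
    [0.56,0.03,0],
    [0.56,0.02,0],
    [0.56,0.02,0],
    [0.56,0.01,0],
    [0.56,0.01,0],
    [0.56,0.01,0],
    [0.56,0.01,0],
    [0.56,0.01,0],
    [0.56,0.01,0]
  ]
}}

```text
clock: 8.6
position: [0.4709, -0.096, 0.1097]
tool_rot: [2.697, 1.559, 0.791]
force: [0.9, 0.1, -0.2]
grip_width: 0.0856
```

```bash
python3 - <<'E'
from h import *
s=now(); plan([((.4634,-.1228,.08),-.38,.6),((.4634,-.1228,.022),-.38,.6)])
E
```

```text
t 8.6 p [ 0.4709 -0.096   0.1097] yaw -0.335 x [ 0.009  0.009 -1.   ] F [ 0.9  0.1 -0.2] w 0.0856 q7 [-0.26  0.22 -0.47]
3 to [ 0.463 -0.123  0.08 ]
[[0.33,0.02,0.31],[0.33,0.02,0.31],[0.33,0.03,0.31]]
[[0.14,-0.04,-0.02],[0.14,-0.04,-0.02],[0.14,-0.04,-0.02]]
4 to [ 0.463 -0.123  0.022]
[[0.48,0,0],[0.48,0,0],[0.48,0,0],[0.48,0,0]]
[[0,0,0],[0,0,0],[0,0,0],[0,0,0]]
```

Request:
{"op": "arm_command", "data": {
  "delta_pos": [
    [0.3,0.02,0.31],
    [0.33,0.02,0.28],
    [0.33,0.03,0.15],
    [0.2,0,0],
    [0,0,0]
  ],
  "rotation": [
    [0.14,-0.04,-0.02],
    [0.1,-0.04,-0.02],
    [0.1,-0.04,-0.02],
    [0,0,0],
    [0,0,0]
  ]
}}

```text
clock: 9.1
position: [0.4649, -0.1184, 0.071]
tool_rot: [-0.85, 1.567, -2.792]
force: [-0.2, 0.6, 0.4]
grip_width: 0.0855
```

```bash
python3 - <<'E'
from h import *
s=now(); plan([((.4634,-.1228,.022),-.38,.6)])
E
```

```text
t 9.1 p [ 0.4649 -0.1184  0.071 ] yaw -0.371 x [-0.003 -0.001 -1.   ] F [-0.2  0.6  0.4] w 0.0855 q7 [-0.22  0.26 -0.49]
3 to [ 0.463 -0.123  0.022]
[[0.54,0,0.05],[0.54,0,0.05],[0.54,0,0.05]]
[[0.03,0.01,0.01],[0.03,0.01,0.01],[0.03,0.01,0.01]]
```

Request:
{"op": "arm_command", "data": {
  "delta_pos": [
    [0.5,0,0.07],
    [0.54,0,0.07],
    [0.45,0,0.03],
    [0.12,0,0],
    [0,0,0]
  ],
  "rotation": [
    [0.05,0.01,0.01],
    [0.05,0.01,0.01],
    [0,0.01,0.01],
    [0,0,0],
    [0,0,0]
  ]
}}

```text
clock: 9.6
position: [0.4651, -0.1194, 0.0217]
tool_rot: [2.556, 1.567, 0.611]
force: [0.2, -0.2, 0.4]
grip_width: 0.0854
```

Request:
{"op": "arm_command", "data": {
  "delta_pos": [
    [0,0,0],
    [0,0,0],
    [0,0,0],
    [0,0,0],
    [0,0,0]
  ],
  "rotation": [
    [0,0,0],
    [0,0,0],
    [0,0,0],
    [0,0,0],
    [0,0,0]
  ],
  "gripper": 1
}}

```text
clock: 10.1
position: [0.4663, -0.1189, 0.024]
tool_rot: [2.233, 1.565, 0.289]
force: [0.1, -1.0, -1.1]
grip_width: 0.0433
```

```bash
python3 - <<'E'
from h import *
s=now(); plan([((.4634,-.1228,.08),-.3,.9),(at(.195),YW)])
E
```

```text
t 10.1 p [ 0.4663 -0.1189  0.024 ] yaw -0.373 x [ 0.006  0.002 -1.   ] F [ 0.1 -1.  -1.1] w 0.0433 q7 [-0.17  0.3  -0.53]
3 to [ 0.463 -0.123  0.08 ]
[[-0.62,-0.01,0.05],[-0.62,-0.01,0.05],[-0.62,-0.02,0.05]]
[[-0.23,-0.01,-0.02],[-0.23,-0.01,-0.02],[-0.23,-0.01,-0.02]]
7 to [0.573 0.008 0.1  ]
[[-0.1,0.32,-0.75],[-0.1,0.38,-0.72],[-0.1,0.43,-0.69],[-0.1,0.49,-0.65],[-0.1,0.54,-0.61],[-0.1,0.59,-0.56],[-0.1,0.63,-0.51]]
[[-0.78,0,0],[-0.78,0,0],[-0.78,0,0],[-0.78,0,0],[-0.78,0,0],[-0.78,0,0],[-0.78,0,0]]
```

Request:
{"op": "arm_command", "data": {
  "delta_pos": [
    [-0.62,0,0],
    [-0.8,0.1,-0.2],
    [-0.7,0.25,-0.6],
    [-0.35,0.32,-0.7],
    [-0.1,0.38,-0.7],
    [-0.1,0.43,-0.68],
    [0,0.49,-0.65],
    [0,0.54,-0.6],
    [0,0.5,-0.4],
    [0,0.3,-0.2]
  ],
  "rotation": [
    [-0.3,-0.02,-0.06],
    [-0.6,0,0],
    [-0.78,0,0],
    [-0.78,0,0],
    [-0.78,0,0],
    [-0.78,0,0],
    [-0.78,0,0],
    [-0.7,0,0],
    [-0.5,0,0],
    [-0.3,0,0]
  ]
}}

```text
clock: 11.1
position: [0.5724, 0.026, 0.1089]
tool_rot: [-2.235, 1.57, 2.785]
force: [-0.3, -0.3, -1.9]
grip_width: 0.0429
```

```bash
python3 - <<'E'
from h import *
s=now(); print(rodrel(s)); plan([(at(.185,.101),YW,.6)])
E
```

```text
t 11.1 p [0.5724 0.026  0.1089] yaw 0.308 x [-0.001  0.    -1.   ] F [-0.3 -0.3 -1.9] w 0.0429 q7 [-0.43  0.38 -0.17]
out 0.1769 side 0.0041 z 0.0089
1 to [0.571 0.017 0.101]
[[0.26,-0.15,0.26]]
[[0.34,0,0.01]]
```

Request:
{"op": "arm_command", "data": {
  "delta_pos": [
    [0.2,-0.15,0.1],
    [0.08,-0.03,0],
    [0,0,0]
  ],
  "rotation": [
    [0.3,0,0],
    [0.1,0,0],
    [0,0,0]
  ]
}}

```text
clock: 11.4
position: [0.5676, 0.0212, 0.0996]
tool_rot: [-1.938, 1.569, 3.038]
force: [-0.4, -0.2, -0.8]
grip_width: 0.0429
```

```bash
python3 - <<'E'
from h import *
s=now(); print(rodrel(s)); plan([(at(.135,.101),YW,.5)])
E
```

```text
t 11.4 p [0.5676 0.0212 0.0996] yaw 0.263 x [-0.002  0.    -1.   ] F [-0.4 -0.2 -0.8] w 0.0429 q7 [-0.41  0.38 -0.21]
out 0.1803 side -0.0018 z -0.0004
4 to [0.557 0.065 0.101]
[[-0.01,0.01,-0.38],[-0.01,0.01,-0.38],[-0.01,0.01,-0.38],[-0.01,0.01,-0.38]]
[[-0.02,0,0],[-0.02,0,0],[-0.02,0,0],[-0.02,0,0]]
```

Request:
{"op": "arm_command", "data": {
  "delta_pos": [
    [-0.04,0.04,-0.3],
    [-0.03,0.02,-0.4],
    [0,0,-0.4],
    [0,0,-0.3],
    [0,0,-0.1],
    [0,0,0]
  ],
  "rotation": [
    [-0.06,0,0],
    [-0.03,0,0],
    [0,0,0],
    [0,0,0],
    [0,0,0],
    [0,0,0]
  ]
}}

```text
clock: 12.0
position: [0.5557, 0.0688, 0.1025]
tool_rot: [-1.823, 1.569, -3.121]
force: [-0.4, -1.0, -0.6]
grip_width: 0.0431
```

```bash
python3 - <<'E'
from h import *
s=now(); print(rodrel(s))
f=optics.grab_frame('side')[100:290,150:340,::-1]; g=optics.grab_frame('top')[150:245,170:350,::-1]
cv2.imwrite('pics/i4.png',np.vstack([cv2.resize(f,(500,500)),cv2.resize(g,(500,100*0+264))])[:764])
cv2.imwrite('pics/i4s.png',cv2.resize(f,(600,600),interpolation=cv2.INTER_CUBIC))
E
```

```text
t 12.0 p [0.5557 0.0688 0.1025] yaw 0.273 x [-0.001 -0.    -1.   ] F [-0.4 -1.  -0.6] w 0.0431 q7 [-0.41  0.38 -0.29]
out 0.1312 side -0.0004 z 0.0025
```

View pics/i4s.png

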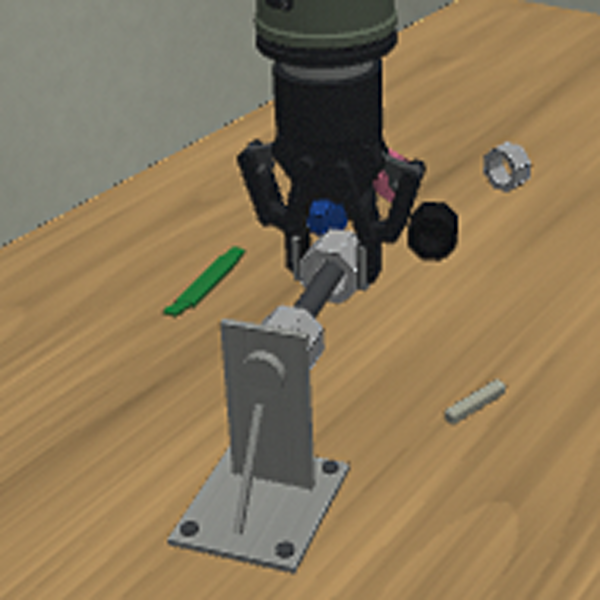

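The long spacer hangs at the plate and the medium one is on the rod tip. Next I slide the medium in.

Request:
{"op": "arm_command", "data": {
  "delta_pos": [
    [0.02,0,-0.4],
    [0,0,-0.5],
    [0,0,-0.5],
    [0,0,-0.4],
    [0,0,-0.2],
    [0,0,-0.1],
    [0,0,-0.08],
    [0,0,-0.08],
    [0,0,0]
  ],
  "rotation": [
    [0,0,0],
    [0,0,0],
    [0,0,0],
    [0,0,0],
    [0,0,0],
    [0,0,0],
    [0,0,0],
    [0,0,0],
    [0,0,0]
  ]
}}

```text
clock: 13.0
position: [0.5368, 0.1361, 0.1016]
tool_rot: [-0.472, 1.567, -1.773]
force: [-0.5, 0.8, -1.2]
grip_width: 0.0428
```

```bash
python3 - <<'E'
from h import *
s=now(); print(rodrel(s), s['joint_efforts'].round(1))
E
```

```text
t 13.0 p [0.5368 0.1361 0.1016] yaw 0.27 x [-0.001 -0.004 -1.   ] F [-0.5  0.8 -1.2] w 0.0428 q7 [-0.41  0.38 -0.42]
out 0.0614 side -0.0004 z 0.0016 [ -0.  -91.   -6.3 -26.2   0.2   0.1  -0.1]
```

Request:
{"op": "arm_command", "data": {
  "delta_pos": [
    [0,0,-0.1],
    [0,0,-0.1],
    [0,0,-0.1],
    [0,0,0]
  ],
  "rotation": [
    [0,0,0],
    [0,0,0],
    [0,0,0],
    [0,0,0]
  ]
}}

```text
clock: 13.4
position: [0.5367, 0.136, 0.1016]
tool_rot: [-0.221, 1.557, -1.53]
force: [-0.4, -0.3, -0.9]
grip_width: 0.0432
```

```bash
python3 - <<'E'
from h import *
s=now(); print(rodrel(s), s['joint_efforts'].round(1))
E
```

```text
t 13.4 p [0.5367 0.136  0.1016] yaw 0.262 x [ 0.001 -0.014 -1.   ] F [-0.4 -0.3 -0.9] w 0.0432 q7 [-0.4   0.38 -0.44]
out 0.0615 side -0.0005 z 0.0016 [  0.7 -91.1  -5.5 -26.2   0.4   0.3  -0.1]
```

Contact again, with the same tilt signature. I'll release, lift, and move to the short spacer.

Request:
{"op": "arm_command", "data": {
  "delta_pos": [
    [0,0,0],
    [0,0,0],
    [0,0,0],
    [0,0,0]
  ],
  "rotation": [
    [0,0,0],
    [0,0,0],
    [0,0,0],
    [0,0,0]
  ],
  "gripper": -1
}}

```text
clock: 13.8
position: [0.5367, 0.1366, 0.1017]
tool_rot: [-0.206, 1.558, -1.515]
force: [0.3, 0.3, 0.3]
grip_width: 0.0856
```

Request:
{"op": "arm_command", "data": {
  "delta_pos": [
    [-0.6,0,0],
    [-0.8,0,0],
    [-0.6,0,0.2]
  ],
  "rotation": [
    [0,0.06,0],
    [0,0.06,0],
    [0,0,0]
  ]
}}

```text
clock: 14.1
position: [0.5366, 0.1324, 0.1612]
tool_rot: [-1.808, 1.563, -3.115]
force: [-0.7, -0.3, -0.4]
grip_width: 0.0856
```

```bash
python3 - <<'E'
from h import *
s=now(); print(rodrel(s)); plan([((.605,-.3055,.10),-.26)])
E
```

```text
t 14.1 p [0.5366 0.1324 0.1612] yaw 0.264 x [-0.007 -0.    -1.   ] F [-0.7 -0.3 -0.4] w 0.0856 q7 [-0.45  0.31 -0.37]
out 0.0649 side -0.0017 z 0.0612
16 to [ 0.605 -0.306  0.1  ]
[[0.13,-0.1,0.92],[0.13,-0.07,0.92],[0.13,-0.04,0.92],[0.13,-0.01,0.92],[0.13,0.02,0.92],[0.13,0.05,0.92],[0.13,0.08,0.92],[0.13,0.11,0.92],[0.13,0.14,0.91],[0.13,0.17,0.91],[0.13,0.2,0.9],[0.13,0.23,0.89],[0.13,0.26,0.89],[0.13,0.29,0.88],[0.13,0.32,0.87],[0.13,0.34,0.86]]
[[0.31,0,0],[0.31,0,0],[0.31,0,0],[0.31,0,0],[0.31,0,0],[0.31,0,0],[0.31,0,0],[0.31,0,0],[0.31,0,0],[0.31,0,0],[0.31,0,0],[0.31,0,0],[0.31,0,0],[0.31,0,0],[0.31,0,0],[0.31,0,0]]
```

Request:
{"op": "arm_command", "data": {
  "delta_pos": [
    [0,-0.1,0.92],
    [0,-0.07,0.92],
    [0,-0.04,0.92],
    [0.1,-0.01,0.92],
    [0.13,0.02,0.92],
    [0.13,0.05,0.92],
    [0.13,0.08,0.92],
    [0.13,0.11,0.92],
    [0.13,0.14,0.91],
    [0.13,0.17,0.91]
  ],
  "rotation": [
    [0.31,0,0],
    [0.31,0,0],
    [0.31,0,0],
    [0.31,0,0],
    [0.31,0,0],
    [0.31,0,0],
    [0.31,0,0],
    [0.31,0,0],
    [0.31,0,0],
    [0.31,0,0]
  ]
}}

```text
clock: 15.1
position: [0.5819, -0.1456, 0.1371]
tool_rot: [-2.929, 1.567, 1.719]
force: [0.8, 0.3, 0.4]
grip_width: 0.0853
```

```bash
python3 - <<'E'
from h import *
s=now(); plan([((.605,-.3055,.09),-.26),((.605,-.3055,.022),-.26)])
# check that bystanders/parts did not move: fit quickly via diff with first image
f=optics.grab_frame('top')[:,:,::-1].astype(int); a=cv2.imread('pics/top0raw.png').astype(int)
d=np.abs(f-a).max(2)
for k,(u,v) in dict(chalk=(429,368),lever=(442,192),mug=(180,410),disp=(170,245),short=(640,266),cap=(545,271)).items():
    u=int(u*.64);v=int(v*.64); print(k,d[v-15:v+15,u-15:u+15].max())
E
```

```text
t 15.1 p [ 0.5819 -0.1456  0.1371] yaw -0.065 x [-0.001  0.004 -1.   ] F [0.8 0.3 0.4] w 0.0853 q7 [-0.33  0.26 -0.14]
6 to [ 0.605 -0.306  0.09 ]
[[0.26,0.19,0.88],[0.26,0.21,0.87],[0.26,0.24,0.86],[0.26,0.27,0.86],[0.26,0.3,0.85],[0.26,0.33,0.84]]
[[0.31,-0.01,0],[0.31,-0.01,0],[0.31,-0.01,0],[0.31,-0.01,0],[0.31,-0.01,0],[0.31,-0.01,0]]
3 to [ 0.605 -0.306  0.022]
[[0.76,0,0],[0.76,0,0],[0.76,0,0]]
[[0,0,0],[0,0,0],[0,0,0]]
chalk 17
lever 18
mug 19
disp 16
short 155
cap 140
```

Request:
{"op": "arm_command", "data": {
  "delta_pos": [
    [0.26,0.19,0.88],
    [0.26,0.21,0.87],
    [0.26,0.24,0.86],
    [0.26,0.27,0.7],
    [0.2,0.25,0.5],
    [0.2,0.15,0.2],
    [0,0,0]
  ],
  "rotation": [
    [0.31,0,0],
    [0.31,0,0],
    [0.31,0,0],
    [0.31,0,0],
    [0.31,0,0],
    [0.1,0,0],
    [0,0,0]
  ]
}}

```text
clock: 15.85
position: [0.6051, -0.2827, 0.0894]
tool_rot: [-2.396, 1.567, 2.062]
force: [-0.1, 0.4, 0.1]
grip_width: 0.0854
```

```bash
python3 - <<'E'
from h import *
s=now(); plan([((.605,-.3055,.022),-.26,.6)])
E
```

```text
t 15.85 p [ 0.6051 -0.2827  0.0894] yaw -0.255 x [-0.002  0.003 -1.   ] F [-0.1  0.4  0.1] w 0.0854 q7 [-0.26  0.25 -0.1 ]
4 to [ 0.605 -0.306  0.022]
[[0.56,0.05,0.19],[0.56,0.05,0.19],[0.56,0.05,0.18],[0.56,0.05,0.18]]
[[0.01,-0.01,0.01],[0.01,-0.01,0.01],[0.01,-0.01,0.01],[0.01,-0.01,0.01]]
```

Request:
{"op": "arm_command", "data": {
  "delta_pos": [
    [0.1,0.15,0.5],
    [0.3,0.06,0.3],
    [0.4,0,0.05],
    [0,0,0]
  ],
  "rotation": [
    [0,0,0],
    [0,0,0],
    [0,0,0],
    [0,0,0]
  ]
}}

```text
clock: 16.25
position: [0.6053, -0.3084, 0.0638]
tool_rot: [-2.62, 1.567, 1.842]
force: [-0.2, 0.4, -1.0]
grip_width: 0.0855
```

```bash
python3 - <<'E'
from h import *
s=now(); plan([((.605,-.3055,.022),-.26,.6)])
E
```

```text
t 16.25 p [ 0.6053 -0.3084  0.0638] yaw -0.251 x [-0.001  0.004 -1.   ] F [-0.2  0.4 -1. ] w 0.0855 q7 [-0.26  0.26 -0.06]
3 to [ 0.605 -0.306  0.022]
[[0.46,-0.01,-0.03],[0.46,-0.01,-0.03],[0.46,-0.01,-0.03]]
[[0.03,-0.01,0.01],[0.03,-0.01,0.01],[0.03,-0.01,0.01]]
```

Request:
{"op": "arm_command", "data": {
  "delta_pos": [
    [0.45,0,-0.05],
    [0.5,0,-0.04],
    [0.3,0,-0.02],
    [0.08,0,0],
    [0,0,0]
  ],
  "rotation": [
    [0.06,0,0.02],
    [0.03,0,0.02],
    [0,0,0],
    [0,0,0],
    [0,0,0]
  ]
}}

```text
clock: 16.75
position: [0.6062, -0.3025, 0.0196]
tool_rot: [2.974, 1.566, 1.145]
force: [0.0, -0.3, 0.5]
grip_width: 0.0853
```

Request:
{"op": "arm_command", "data": {
  "delta_pos": [
    [0,0,0],
    [0,0,0],
    [0,0,0],
    [0,0,0],
    [0,0,0]
  ],
  "rotation": [
    [0,0,0],
    [0,0,0],
    [0,0,0],
    [0,0,0],
    [0,0,0]
  ],
  "gripper": 1
}}

```text
clock: 17.25
position: [0.607, -0.3029, 0.0213]
tool_rot: [2.535, 1.565, 0.705]
force: [-0.1, 0.2, -0.8]
grip_width: 0.0429
```

```bash
python3 - <<'E'
from h import *
s=now(); d=s['position'][:2]-[.605,-.3055]; print('along bore',d@[.257,.966],'across',d@[.966,-.257])
plan([(at(.19),YW)])
E
```

```text
t 17.25 p [ 0.607  -0.3029  0.0213] yaw -0.259 x [ 0.004  0.004 -1.   ] F [-0.1  0.2 -0.8] w 0.0429 q7 [-0.24  0.27 -0.09]
along bore 0.003003451173229644 across 0.0012735476482714932
12 to [0.572 0.012 0.1  ]
[[-0.22,-0.32,-0.82],[-0.22,-0.28,-0.84],[-0.22,-0.24,-0.85],[-0.22,-0.21,-0.86],[-0.22,-0.17,-0.87],[-0.22,-0.13,-0.87],[-0.22,-0.09,-0.88],[-0.22,-0.05,-0.88],[-0.22,-0.01,-0.88],[-0.22,0.03,-0.88],[-0.22,0.06,-0.88],[-0.22,0.1,-0.88]]
[[-0.42,0,0],[-0.42,0,0],[-0.42,0,0],[-0.42,0,0],[-0.42,0,0],[-0.42,0,0],[-0.42,0,0],[-0.42,0,0],[-0.42,0,0],[-0.42,0,0],[-0.42,0,0],[-0.42,0,0]]
```

Request:
{"op": "arm_command", "data": {
  "delta_pos": [
    [-0.7,0,-0.1],
    [-0.8,-0.28,-0.6],
    [-0.7,-0.26,-0.84],
    [-0.4,-0.23,-0.85],
    [0,-0.19,-0.86],
    [0,-0.15,-0.87],
    [0,-0.11,-0.88],
    [0,-0.07,-0.88],
    [0,-0.03,-0.88],
    [0,0.01,-0.88]
  ],
  "rotation": [
    [-0.42,0,-0.04],
    [-0.42,0,0],
    [-0.42,0,0],
    [-0.42,0,0],
    [-0.42,0,0],
    [-0.42,0,0],
    [-0.42,0,0],
    [-0.42,0,0],
    [-0.42,0,0],
    [-0.42,0,0]
  ]
}}

```text
clock: 18.25
position: [0.5731, -0.0681, 0.1043]
tool_rot: [1.865, 1.568, 0.485]
force: [-0.1, -0.1, -0.0]
grip_width: 0.0429
```

```bash
python3 - <<'E'
from h import *
s=now(); print(rodrel(s)); plan([(at(.185),YW)])
E
```

```text
t 18.25 p [ 0.5731 -0.0681  0.1043] yaw 0.191 x [ 0.003  0.001 -1.   ] F [-0.1 -0.1 -0. ] w 0.0429 q7 [-0.38  0.34 -0.09]
out 0.2678 side -0.0205 z 0.0043
3 to [0.571 0.017 0.1  ]
[[0.05,0.15,-0.94],[0.05,0.18,-0.93],[0.05,0.2,-0.93]]
[[-0.26,0,-0.01],[-0.26,0,-0.01],[-0.26,0,-0.01]]
```

Request:
{"op": "arm_command", "data": {
  "delta_pos": [
    [0.05,0.2,-0.7],
    [0.05,0.2,-0.6],
    [0.05,0.1,-0.4],
    [0,0.08,-0.2],
    [0,0,0]
  ],
  "rotation": [
    [-0.26,0,0],
    [-0.26,0,0],
    [-0.2,0,0],
    [0,0,0],
    [0,0,0]
  ]
}}

```text
clock: 18.75
position: [0.5774, -0.0029, 0.1007]
tool_rot: [1.814, 1.566, 0.518]
force: [-0.6, -0.3, -0.0]
grip_width: 0.0431
```

```bash
python3 - <<'E'
from h import *
s=now(); print(rodrel(s)); plan([(at(.125),YW,.5)])
E
```

```text
t 18.75 p [ 0.5774 -0.0029  0.1007] yaw 0.275 x [ 0.004  0.002 -1.   ] F [-0.6 -0.3 -0. ] w 0.0431 q7 [-0.39  0.36 -0.14]
out 0.2062 side 0.0011 z 0.0007
6 to [0.554 0.075 0.1  ]
[[0,-0.01,-0.45],[0,-0.01,-0.45],[0,-0.01,-0.45],[0,-0.01,-0.45],[0,-0.01,-0.45],[0,-0.01,-0.45]]
[[0,0,-0.01],[0,0,-0.01],[0,0,-0.01],[0,0,-0.01],[0,0,-0.01],[0,0,-0.01]]
```

Request:
{"op": "arm_command", "data": {
  "delta_pos": [
    [0.02,-0.03,-0.4],
    [0,-0.01,-0.45],
    [0,0,-0.45],
    [0,0,-0.45],
    [0,0,-0.4],
    [0,0,-0.3],
    [0,0,-0.3],
    [0,0,-0.2],
    [0,0,-0.1],
    [0,0,0]
  ],
  "rotation": [
    [0,0,-0.04],
    [0,0,0],
    [0,0,0],
    [0,0,0],
    [0,0,0],
    [0,0,0],
    [0,0,0],
    [0,0,0],
    [0,0,0],
    [0,0,0]
  ]
}}

```text
clock: 19.75
position: [0.5491, 0.0908, 0.1002]
tool_rot: [-2.39, 1.57, 2.593]
force: [-0.4, -0.4, -1.2]
grip_width: 0.0428
```

```bash
python3 - <<'E'
from h import *
s=now(); print(rodrel(s), s['joint_efforts'].round(1))
E
```

```text
t 19.75 p [0.5491 0.0908 0.1002] yaw 0.271 x [-0.  0. -1.] F [-0.4 -0.4 -1.2] w 0.0428 q7 [-0.39  0.36 -0.32]
out 0.1083 side -0.0008 z 0.0002 [ -0.8 -91.1  -6.6 -26.   -0.   -0.   -0.2]
```

Request:
{"op": "arm_command", "data": {
  "delta_pos": [
    [0,0,-0.3],
    [0,0,-0.15],
    [0,0,-0.1],
    [0,0,-0.1],
    [0,0,-0.1],
    [0,0,-0.1],
    [0,0,0]
  ],
  "rotation": [
    [0,0,0],
    [0,0,0],
    [0,0,0],
    [0,0,0],
    [0,0,0],
    [0,0,0],
    [0,0,0]
  ]
}}

```text
clock: 20.45
position: [0.5446, 0.1062, 0.1002]
tool_rot: [-0.126, 1.559, -1.436]
force: [-0.4, -0.5, -0.1]
grip_width: 0.0433
```

```bash
python3 - <<'E'
from h import *
s=now(); print(rodrel(s), s['joint_efforts'].round(1))
E
```

```text
t 20.45 p [0.5446 0.1062 0.1002] yaw 0.26 x [ 0.002 -0.012 -1.   ] F [-0.4 -0.5 -0.1] w 0.0433 q7 [-0.38  0.37 -0.37]
out 0.0923 side -0.0010 z 0.0002 [ -0.1 -90.8  -5.7 -26.    0.2   0.1  -0.1]
```

Request:
{"op": "arm_command", "data": {
  "delta_pos": [
    [0,0,0],
    [0,0,0],
    [0,0,0],
    [0,0,0]
  ],
  "rotation": [
    [0,0,0],
    [0,0,0],
    [0,0,0],
    [0,0,0]
  ],
  "gripper": -1
}}

```text
clock: 20.85
position: [0.5445, 0.1068, 0.1002]
tool_rot: [-0.112, 1.56, -1.423]
force: [0.2, 0.7, 0.4]
grip_width: 0.0852
```

Request:
{"op": "arm_command", "data": {
  "delta_pos": [
    [-0.6,0,0],
    [-0.8,0,0],
    [-0.6,0,0.2]
  ],
  "rotation": [
    [0,0.06,0],
    [0,0.06,0],
    [0,0,0]
  ]
}}

```text
clock: 21.15
position: [0.5443, 0.1025, 0.1596]
tool_rot: [-2.092, 1.564, 2.883]
force: [0.0, -0.6, 0.8]
grip_width: 0.0854
```

```bash
python3 - <<'E'
from h import *
s=now(); print(rodrel(s)); plan([((.5982,-.149,.10),.48)])
E
```

```text
t 21.15 p [0.5443 0.1025 0.1596] yaw 0.263 x [-0.007  0.002 -1.   ] F [ 0.  -0.6  0.8] w 0.0854 q7 [-0.43  0.3  -0.3 ]
out 0.0957 side -0.0023 z 0.0596
10 to [ 0.598 -0.149  0.1  ]
[[0.2,-0.04,0.86],[0.2,-0.06,0.86],[0.2,-0.08,0.85],[0.2,-0.1,0.85],[0.2,-0.12,0.85],[0.2,-0.14,0.85],[0.2,-0.15,0.84],[0.2,-0.17,0.84],[0.2,-0.19,0.84],[0.2,-0.21,0.83]]
[[-0.21,0,0.01],[-0.21,0,0.01],[-0.21,0,0.01],[-0.21,0,0.01],[-0.21,0,0.01],[-0.21,0,0.01],[-0.21,0,0.01],[-0.21,0,0.01],[-0.21,0,0.01],[-0.21,0,0.01]]
```

Request:
{"op": "arm_command", "data": {
  "delta_pos": [
    [0,-0.04,0.86],
    [0,-0.06,0.86],
    [0.1,-0.08,0.85],
    [0.2,-0.1,0.85],
    [0.2,-0.12,0.85],
    [0.2,-0.14,0.85],
    [0.2,-0.15,0.84],
    [0.2,-0.17,0.7],
    [0.2,-0.19,0.5],
    [0.2,-0.1,0.3]
  ],
  "rotation": [
    [-0.21,0,0.01],
    [-0.21,0,0.01],
    [-0.21,0,0.01],
    [-0.21,0,0.01],
    [-0.21,0,0.01],
    [-0.21,0,0.01],
    [-0.21,0,0.01],
    [-0.21,0,0],
    [-0.21,0,0],
    [-0.1,0,0]
  ]
}}

```text
clock: 22.15
position: [0.5936, -0.1251, 0.116]
tool_rot: [1.846, 1.56, 0.76]
force: [0.1, 0.2, -0.3]
grip_width: 0.0852
```

```bash
python3 - <<'E'
from h import *
s=now(); plan([((.5982,-.149,.07),.48,.7)])
f=optics.grab_frame('side')[100:290,150:340,::-1]
cv2.imwrite('pics/i5s.png',cv2.resize(f,(600,600),interpolation=cv2.INTER_CUBIC))
E
```

```text
t 22.15 p [ 0.5936 -0.1251  0.116 ] yaw 0.485 x [ 0.008  0.007 -1.   ] F [ 0.1  0.2 -0.3] w 0.0852 q7 [-0.44  0.38  0.28]
3 to [ 0.598 -0.149  0.07 ]
[[0.51,-0.08,0.26],[0.51,-0.08,0.26],[0.51,-0.08,0.26]]
[[0.02,-0.01,-0.03],[0.02,-0.01,-0.03],[0.02,-0.01,-0.03]]
```

View pics/i5s.png

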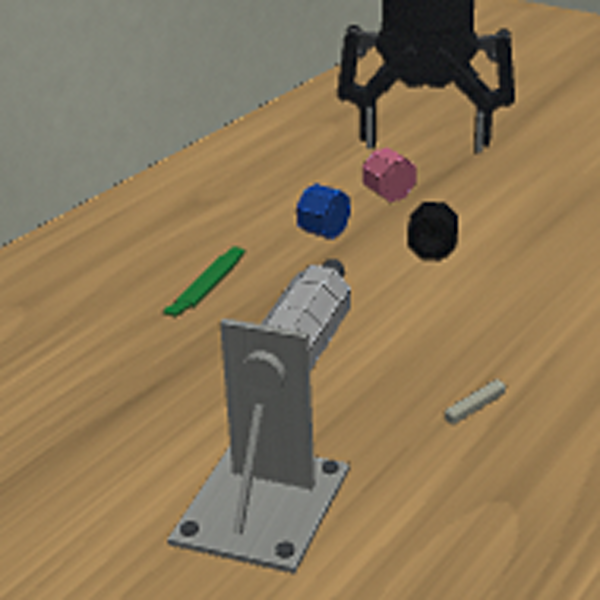

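All three spacers sit snug on the rod, with the tip showing at (333,268). Next is the cap, at (433,231).

Request:
{"op": "arm_command", "data": {
  "delta_pos": [
    [0.4,-0.08,0.3],
    [0.4,-0.08,0.25],
    [0.4,-0.06,0.1],
    [0.2,0,0],
    [0,0,0]
  ],
  "rotation": [
    [0,-0.02,-0.05],
    [0,-0.01,-0.03],
    [0,0,0],
    [0,0,0],
    [0,0,0]
  ]
}}

```text
clock: 22.7
position: [0.5968, -0.1453, 0.0686]
tool_rot: [-2.739, 1.569, 2.458]
force: [0.4, -0.7, 0.4]
grip_width: 0.0858
```

```bash
python3 - <<'E'
from h import *
s=now(); plan([((.5982,-.149,.021),.48,.7)])
E
```

```text
t 22.7 p [ 0.5968 -0.1453  0.0686] yaw 0.485 x [-0.001  0.001 -1.   ] F [ 0.4 -0.7  0.4] w 0.0858 q7 [-0.41  0.42  0.28]
3 to [ 0.598 -0.149  0.021]
[[0.53,0,0.04],[0.53,0,0.04],[0.53,0,0.04]]
[[0.02,0,0],[0.02,0,0],[0.02,0,0]]
```

Request:
{"op": "arm_command", "data": {
  "delta_pos": [
    [0.45,0,0.08],
    [0.5,0,0.06],
    [0.45,0,0.05],
    [0.15,0,0.03],
    [0,0,0]
  ],
  "rotation": [
    [0,0,0],
    [0,0,0],
    [0,0,0],
    [0,0,0],
    [0,0,0]
  ]
}}

```text
clock: 23.2
position: [0.6001, -0.1502, 0.0179]
tool_rot: [-2.903, 1.569, 2.296]
force: [0.3, 0.1, 0.4]
grip_width: 0.0851
```

```bash
python3 - <<'E'
from h import *
s=now(); plan([((.5982,-.149,.021),.48,.7)])
E
```

```text
t 23.2 p [ 0.6001 -0.1502  0.0179] yaw 0.487 x [-0.001  0.001 -1.   ] F [0.3 0.1 0.4] w 0.0851 q7 [-0.38  0.46  0.26]
1 to [ 0.598 -0.149  0.021]
[[-0.1,-0.04,-0.07]]
[[0.06,-0.02,0]]
```

Request:
{"op": "arm_command", "data": {
  "delta_pos": [
    [-0.1,-0.04,-0.06],
    [0,0,0]
  ],
  "rotation": [
    [0.05,0,0],
    [0,0,0]
  ]
}}

```text
clock: 23.4
position: [0.5982, -0.149, 0.0213]
tool_rot: [-2.972, 1.569, 2.221]
force: [0.8, -1.1, -0.2]
grip_width: 0.0857
```

Request:
{"op": "arm_command", "data": {
  "delta_pos": [
    [0,0,0],
    [0,0,0],
    [0,0,0],
    [0,0,0],
    [0,0,0]
  ],
  "rotation": [
    [0,0,0],
    [0,0,0],
    [0,0,0],
    [0,0,0],
    [0,0,0]
  ],
  "gripper": 1
}}

```text
clock: 23.9
position: [0.599, -0.1492, 0.0231]
tool_rot: [1.596, 1.569, 0.506]
force: [0.3, -0.6, -0.3]
grip_width: 0.0431
```

```bash
python3 - <<'E'
from h import *
s=now(); d=s['position'][:2]-[.5982,-.149]; c,si=np.cos(.48),np.sin(.48); print('along bore',d@[-si,c],'across',d@[c,si])
plan([((.5982,-.149,.1),.4),(at(.2),YW)])
E
```

```text
t 23.9 p [ 0.599  -0.1492  0.0231] yaw 0.481 x [ 0.001  0.001 -1.   ] F [ 0.3 -0.6 -0.3] w 0.0431 q7 [-0.38  0.45  0.25]
along bore -0.0005708712422430446 across 0.0006104129430768901
3 to [ 0.598 -0.149  0.1  ]
[[-0.85,-0.01,-0.01],[-0.85,-0.01,-0.01],[-0.85,-0.01,-0.01]]
[[0.26,0,-0.01],[0.26,0,-0.01],[0.26,0,-0.01]]
6 to [0.575 0.003 0.1  ]
[[0,0.21,-0.83],[0,0.19,-0.83],[0,0.17,-0.84],[0,0.15,-0.84],[0,0.14,-0.84],[0,0.12,-0.84]]
[[0.2,0,0],[0.2,0,0],[0.2,0,0],[0.2,0,0],[0.2,0,0],[0.2,0,0]]
```

Request:
{"op": "arm_command", "data": {
  "delta_pos": [
    [-0.7,0,0],
    [-0.85,0.05,-0.2],
    [-0.7,0.1,-0.5],
    [-0.3,0.2,-0.83],
    [0,0.19,-0.83],
    [0,0.17,-0.8],
    [0,0.15,-0.7],
    [0,0.14,-0.5],
    [0,0.1,-0.2],
    [0,0,0]
  ],
  "rotation": [
    [0.15,0,0],
    [0.26,0,0],
    [0.26,0,0],
    [0.22,0,0],
    [0.2,0,0],
    [0.2,0,0],
    [0.2,0,0],
    [0.2,0,0],
    [0.1,0,0],
    [0,0,0]
  ]
}}

```text
clock: 24.9
position: [0.5784, -0.0061, 0.1025]
tool_rot: [1.924, 1.569, 0.638]
force: [0.3, 0.4, 0.1]
grip_width: 0.0426
```

```bash
python3 - <<'E'
from h import *
s=now(); print(rodrel(s)); plan([(at(.175,.101),YW,.5)])
E
```

```text
t 24.9 p [ 0.5784 -0.0061  0.1025] yaw 0.284 x [ 0.002  0.001 -1.   ] F [0.3 0.4 0.1] w 0.0426 q7 [-0.38  0.34 -0.11]
out 0.2095 side 0.0013 z 0.0025
3 to [0.568 0.027 0.101]
[[0.02,-0.01,-0.38],[0.02,-0.01,-0.38],[0.02,-0.01,-0.38]]
[[0.04,0,-0.01],[0.04,0,-0.01],[0.04,0,-0.01]]
```

Request:
{"op": "arm_command", "data": {
  "delta_pos": [
    [0.04,-0.03,-0.35],
    [0.02,-0.01,-0.4],
    [0,0,-0.35],
    [0,0,-0.2],
    [0,0,0],
    [0,0,0]
  ],
  "rotation": [
    [0.08,0,0],
    [0.04,0,0],
    [0,0,0],
    [0,0,0],
    [0,0,0],
    [0,0,0]
  ]
}}

```text
clock: 25.5
position: [0.5655, 0.032, 0.1002]
tool_rot: [1.643, 1.57, 0.341]
force: [-0.1, -0.2, -0.5]
grip_width: 0.0431
```

```bash
python3 - <<'E'
from h import *
s=now(); print(rodrel(s)); plan([(at(.15,.101),YW,.5)])
f=optics.grab_frame('side')[140:240,190:290,::-1]
cv2.imwrite('pics/i6s.png',cv2.resize(f,(600,600),interpolation=cv2.INTER_CUBIC))
# predicted: cap open-face centre, bore ring; rod tip
out=float(rodrel(s).split()[1])
for nm,o,r in(('cap',out-.016,.012),('tip',.134,.009)):
    c=np.array(at(o,.1)); 
    if nm=='cap': c=np.append(s['position'][:2]-O*.016, s['position'][2]-.001)
    for d in ([0,0,0],[*(XA*r),0],[*(-XA*r),0],[0,0,r],[0,0,-r]): print(nm,((proj('side',[c+d])[0]+.5-[190,140])*6).round())
E
```

```text
t 25.5 p [0.5655 0.032  0.1002] yaw 0.269 x [ 0.001  0.    -1.   ] F [-0.1 -0.2 -0.5] w 0.0431 q7 [-0.37  0.34 -0.2 ]
out 0.1694 side -0.0009 z 0.0002
2 to [0.561 0.051 0.101]
[[-0.01,0.01,-0.32],[-0.01,0.01,-0.32]]
[[-0.02,0,0],[-0.02,0,0]]
cap [412. 247.]
cap [383. 243.]
cap [440. 252.]
cap [411. 221.]
cap [412. 273.]
tip [394. 268.]
tip [372. 265.]
tip [415. 272.]
tip [393. 249.]
tip [394. 288.]
```

View pics/i6s.png

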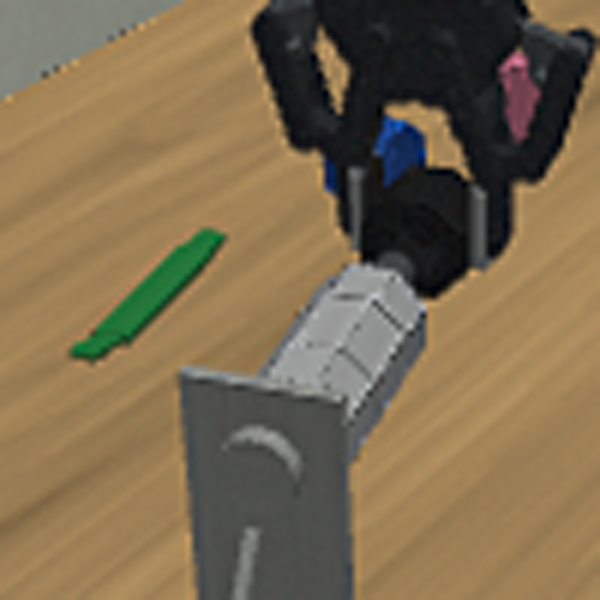

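The cap and the rod tip line up as predicted, at about (411,246) and (396,266). I'll push on slowly.

Request:
{"op": "arm_command", "data": {
  "delta_pos": [
    [-0.04,0.03,-0.25],
    [0,0.01,-0.25],
    [0,0,-0.2],
    [0,0,-0.15],
    [0,0,-0.1],
    [0,0,0]
  ],
  "rotation": [
    [-0.04,0,0],
    [0,0,0],
    [0,0,0],
    [0,0,0],
    [0,0,0],
    [0,0,0]
  ]
}}

```text
clock: 26.15
position: [0.5587, 0.0618, 0.1016]
tool_rot: [1.68, 1.57, 0.382]
force: [-0.1, 0.3, -0.3]
grip_width: 0.0428
```

```bash
python3 - <<'E'
from h import *
s=now(); print(rodrel(s), s['joint_efforts'].round(1))
E
```

```text
t 26.15 p [0.5587 0.0618 0.1016] yaw 0.273 x [ 0.001  0.    -1.   ] F [-0.1  0.3 -0.3] w 0.0428 q7 [-0.37  0.34 -0.25]
out 0.1388 side 0.0006 z 0.0016 [ -0.3 -91.8  -6.  -26.3  -0.   -0.   -0.2]
```

Request:
{"op": "arm_command", "data": {
  "delta_pos": [
    [0.01,-0.01,-0.12],
    [0,0,-0.12],
    [0,0,-0.1],
    [0,0,-0.1],
    [0,0,-0.1],
    [0,0,0]
  ],
  "rotation": [
    [0,0,0],
    [0,0,0],
    [0,0,0],
    [0,0,0],
    [0,0,0],
    [0,0,0]
  ]
}}

```text
clock: 26.75
position: [0.5553, 0.072, 0.1011]
tool_rot: [0.139, 1.563, -1.163]
force: [0.6, 0.3, -0.1]
grip_width: 0.0427
```

```bash
python3 - <<'E'
from h import *
s=now(); print(rodrel(s), s['joint_efforts'].round(1))
E
```

```text
t 26.75 p [0.5553 0.072  0.1011] yaw 0.268 x [ 0.003 -0.007 -1.   ] F [ 0.6  0.3 -0.1] w 0.0427 q7 [-0.36  0.35 -0.28]
out 0.1281 side 0.0001 z 0.0011 [  0.8 -91.4  -4.7 -26.4   0.4   0.1  -0.1]
```

Request:
{"op": "arm_command", "data": {
  "delta_pos": [
    [0,0,-0.12],
    [0,0,-0.12],
    [0,0,-0.12],
    [0,0,0]
  ],
  "rotation": [
    [0,0,0],
    [0,0,0],
    [0,0,0],
    [0,0,0]
  ]
}}

```text
clock: 27.15
position: [0.5553, 0.072, 0.1011]
tool_rot: [0.052, 1.551, -1.26]
force: [0.2, 0.3, 0.3]
grip_width: 0.0428
```

```bash
python3 - <<'E'
from h import *
s=now(); print(rodrel(s), s['joint_efforts'].round(1))
E
```

```text
t 27.15 p [0.5553 0.072  0.1011] yaw 0.259 x [ 0.006 -0.019 -1.   ] F [0.2 0.3 0.3] w 0.0428 q7 [-0.35  0.36 -0.3 ]
out 0.1281 side 0.0001 z 0.0011 [  1.1 -91.4  -4.  -26.4   0.5   0.1  -0.1]
```

The cap is solidly home: the tool no longer advances. Release and lift clear.

Request:
{"op": "arm_command", "data": {
  "delta_pos": [
    [0,0,0],
    [0,0,0],
    [0,0,0],
    [0,0,0],
    [0,0,0]
  ],
  "rotation": [
    [0,0,0],
    [0,0,0],
    [0,0,0],
    [0,0,0],
    [0,0,0]
  ],
  "gripper": -1
}}

```text
clock: 27.65
position: [0.5549, 0.0738, 0.1012]
tool_rot: [0.069, 1.552, -1.242]
force: [0.2, -0.9, -0.2]
grip_width: 0.0852
```

Request:
{"op": "arm_command", "data": {
  "delta_pos": [
    [-0.5,0,0],
    [-0.8,0,0],
    [-0.8,0,0],
    [-0.8,0,0.6],
    [0,0,0.9],
    [0,0,0.9],
    [0,0,0.9],
    [0,0,0.6],
    [0,0,0],
    [0,0,0]
  ],
  "rotation": [
    [0,0.08,0],
    [0,0.06,0],
    [0,0,0],
    [0,0,0],
    [0,0,0],
    [0,0,0],
    [0,0,0],
    [0,0,0],
    [0,0,0],
    [0,0,0]
  ]
}}

```text
clock: 28.65
position: [0.5864, -0.0409, 0.2025]
tool_rot: [1.661, 1.563, 0.355]
force: [0.8, 0.1, 0.6]
grip_width: 0.0854
```

```bash
python3 - <<'E'
from h import *
s=now()
f=optics.grab_frame('side')[130:260,180:310,::-1]; F=optics.grab_frame('top')[:,:,::-1]; g=F[150:230,190:320]
cv2.imwrite('pics/fin.png',np.hstack([cv2.resize(f,(400,400),interpolation=cv2.INTER_CUBIC),cv2.resize(g,(400,246),interpolation=cv2.INTER_CUBIC).__class__((400,400,3),np.uint8)*0]) if 0 else np.hstack([cv2.resize(f,(400,400),interpolation=cv2.INTER_CUBIC),cv2.copyMakeBorder(cv2.resize(g,(400,246),interpolation=cv2.INTER_CUBIC),0,154,0,0,cv2.BORDER_CONSTANT)]))
a=cv2.imread('pics/top0raw.png').astype(int); d=np.abs(F.astype(int)-a).max(2)
for k,(u,v) in dict(chalk=(429,368),lever=(442,192),mug=(180,410),disp=(170,245)).items():
    u=int(u*.64);v=int(v*.64); print(k,d[v-15:v+15,u-15:u+15].max())
# predicted centres/edges out along the top of the stack in top picture
for o in (0,.048,.082,.104,.11,.142): print(o,((proj('top',[at(o,.117)])[0]+.5-[190,150])*400/130+[400,0]).round())
E
```

```text
t 28.65 p [ 0.5864 -0.0409  0.2025] yaw 0.264 x [ 0.007  0.003 -1.   ] F [0.8 0.1 0.6] w 0.0854 q7 [-0.41  0.25  0.01]
chalk 31
lever 29
mug 32
disp 30
0 [451. 178.]
0.048 [514. 159.]
0.082 [558. 146.]
0.104 [587. 137.]
0.11 [595. 134.]
0.142 [637. 122.]
```

View pics/fin.png

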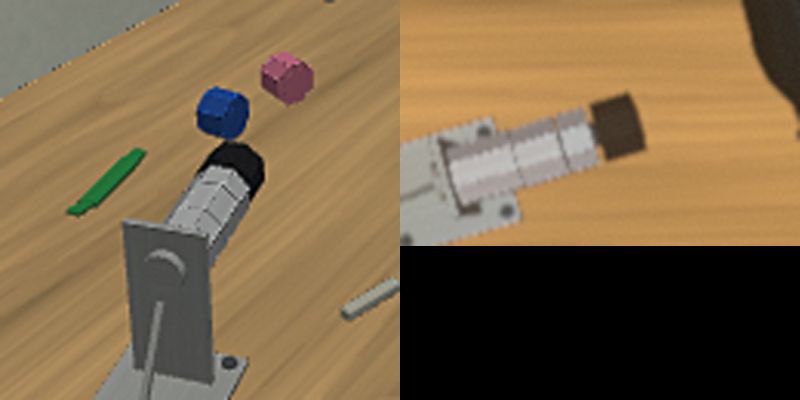

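The stack shows edges at about x=450, 515, 560 and 595 and the cap end at about 640. The snug positions predict 451, 514, 558, 587–595 and 637. The robot is clear, so I'll hand in.

```bash
python3 -c "
from workcell import bot; print(bot.job_done())"
```

```text
the job is handed in; nothing more can be done
None
```

I loaded the long, medium and short spacers onto the rod in that order, each pushed up to the one before. Then I pushed the black cap home on the tip, let go, backed off clear, and handed in at about 29 s of the 72 s. The hand-in reports no verdict.

**Final pictures:** the joints in the stack match the snug positions to about 2–3 mm, and the cap is on straight, open end first. The mug, dispenser, lever and chalk showed no movement. Their picture differences rose slightly and evenly at the end, which I took to be shading.

**Checks that did not fully agree:**
- **Contact force:** the wrist force stayed under about 2 N, so it never clearly showed contact. I judged each part seated because the tool stopped advancing and tilted slightly.
- **Stop positions:** each part stopped about 1–2 mm further out than my measured rod position predicts. That is within the roughly 2 mm disagreement between the two cameras.

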